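# Set up the cross-drilling jig for a pipe offcut

## Task

Build up the drill jig for cross-drilling the pipe offcut, in this order: seat the V-block flat on the jig plate inside its six inner locating pins, lay the pipe in the V-groove with its middle over the middle of the block, and stand the bridge astride them with its feet flat on the plate inside the outer pins. Then drop the bush with the wide bore fully home in the hole of the bridge, and leave the narrow-bored bush where it is in the wooden rack.

Things in the scene. Friction and masses are not known exactly. Their poses are not given: they have to be found in the camera images.
- jig_plate: Fixed steel plate 110 (x) x 150 (y) x 12 mm, origin at centre of underside. Upright pins on top, 8 mm across, 10 mm tall, tapered. Inner six at (x,y) = (+-25,+-34), (+-36,0) mm, round a place 64 (x) x 60 (y) for the V-block; outer six at (0,+-62), (+-26,+-49), round a bridge space 44 (x) x 116 (y). Both spaces centred on the plate. 5 mm bolt heads in the corners.
- v_block: Loose steel V-block, 0.6-0.8 kg, 60 mm long in x (groove runs along x), 56 wide in y, 36 high; origin at centre of underside. 90 degree groove in its top, 32 mm wide; flat shoulders 12 mm each side. On the plate its x lies along the plate's x (either way round), 2 mm play each side. Grip across y, fingertips above the pins. The pipe's axis lies 45 mm above its underside once in the groove.
- pipe_offcut: Pipe offcut: grey steel tube, 36 mm diameter, 100 mm long, 0.17 kg, lying on the bench at the start. Origin on its surface, at first under its middle: use pipe_mid instead. Rolls if pushed.
- pipe_mid (a point): Middle of the pipe on its axis, 18 mm above the bench while it lies there; this point's x axis runs along the pipe. In the groove it lies along the V-block's x (either way round), 9 mm above the V-block's shoulders and 20 mm over at each end: keep fingertips at most 7 mm below the axis to clear the shoulders.
- bridge: Loose steel drill bridge, 0.35 kg, an upside-down U: 40 mm thick in x, 112 wide in y, 87 high, legs 14 mm thick; origin at centre of underside, between the feet. Bar from 69 to 87 mm height with a 24 mm through hole straight above the origin. On the plate x lies along the plate's x (either way round), 2 mm play each side. Grip the bar across x, fingertips not below the bar (pipe 6 mm under it).
- bush_wide: Drill bush with the WIDE bore (15 mm), loose, steel, 80 g: shank 20 mm diameter, 20 long, chamfered foot; head 34 mm diameter, 14 tall. Origin at centre of the shank's foot (head from 20 to 34 mm). Stands shank down in one end hole of the rack, head on the rack's top. Home in the bridge: head on the bar, origin 67 mm above the bridge's. Grip the head.
- bush_narrow: Drill bush with the NARROW bore (4 mm), otherwise just like the wide one, in the other end hole of the rack; stays there.
- bush_rack: Light wooden bush rack, fixed: 110 mm (x) by 46 mm (y), 30 mm high, origin at centre of underside; three upright 24 mm holes at x = -34, 0, +34 mm, the middle one empty.
Not all that is in view belongs to the job. Leave any blue look-alike of the bush_wide alone.

How it is judged:
By the outcome, as a careful person would: the job done as asked, in the order asked, and still so for the second after the job is handed in, with the robot touching nothing.
It also fails if it takes over 102 s, if anything falls off the work surface, if the arm or the gripper's body presses on something with over 40 N, if the wrist force passes 120 N, or if a joint passes its speed limit or range.

## Robot

A 7-joint arm with a two-finger parallel gripper is mounted at the origin on a cart in front of the work surface, level with it; the furniture and walls round the work are solid. World frame = base frame: x ahead of the robot, y to its left, z up, the work surface at z = 0. Lengths are in mm, angles in rad, forces in N, time in s.
With the tool pointing down it reaches from about 425 to 825 mm from the base axis. Payload 3.6 kg.
Tool frame: the origin (TCP) lies at the very end of the fingers, on their centre line; the grasp point (between the pads) lies hold_point_z behind it (hold_point_z is the distance from the TCP to the grasp point, in mm); z points along the fingers, y is the line along which they close (so a half turn about z gives the same grasp; the last joint's range is limited). The gripper opens to 85 mm and grips with 20 to 120 N. Pads are 22 mm wide; open, the fingers measure 114 mm over their backs; the gripper's body (76 mm by 85 mm) begins 54 mm behind the grasp point. The pads swing forward as they close: fully open they stand 13 mm farther back than shut.
Start: joints at [1.111, 0.615, -0.013, 1.423, 0.008, 1.103, -0.04], TCP at [272.626, -590.032, 231.297] pointing down, gripper open.
Joint ranges: [-3.12, 3.12], [-0.3, 2.06], [-1.34, 1.32], [0.26, 2.42], [-1.36, 4.5], [0.01, 1.98], [-2.84, 2.84]. Speed limits (rad/s): [2.79, 2.79, 3.14, 3.14, 3.14, 3.14, 3.14].

## Interface

Orientations are given as a unit quaternion [w, x, y, z].
In Python, from workcell import state, get_image, sign_off, hold_point_z gives the robot as it stands.
- The arm moves only by the tool drive_tool, never from a script. Its argument "series" is a list of rows, each an object of numbers: "dx", "dy", "dz": the shift along the tool's x, y, z normalised to -1 to 1, where 1 is 3 cm; "rx", "ry", "rz": the turn, a rotation vector about the tool's x, y, z normalised to -1 to 1, where 1 is pi/2 rad; "jaw": the opening, from 0 (shut) to 1 (fully open). A call has 1 to 10 rows; each row shifts and turns the commanded pose from where the row before left it, along the tool's axes as they then stand; what a row does not reach is not made up. A row lasts 1/12 s, in which the tool goes at most 41.7 mm and 7.16 degrees, less where a joint would pass 70% of its speed; a pose out of reach is approached as far as the arm can. A call with a number of a shift or a turn outside -1 to 1 is refused whole. A call with a gripper value outside its range is refused whole. The fingers move at their own pace and stop on an object; the grip force is fixed at half the most. Time passes only in rows, so rows that do not move let the fingers close. It gives the time, the measured TCP pose, the force, the opening and the grip force at its end, in the units of the state.
- state(): the state, without advancing time (a new reading comes with each control period).
- get_image(name): name is "scene" or "top" or "wrist"; returns a dict with "img" (384x512x3 uint8, red, green, blue), "fx", "fy", "cx", "cy" (pixels), "distortion" ([k1, k2, p1, p2, k3] as OpenCV has them; the pictures are not rectified), "world_from_camera" (4x4, takes a point from camera to world coordinates). Camera axes: x right, y down, z forward; pixel columns grow to the right and rows downward; lengths in mm; the calibration is good to about 2 mm. A picture is of the moment at which its call begins. There is no depth.
- sign_off(): hands the job in; it is judged then, once.
The state is a dict: "t": time; "joint_pos": joint angles; "joint_velocities": joint speeds; "effort": joint torques, N m; "tcp_pos": TCP position; "eef_rot": TCP orientation; "force": force on the tool from outside, world axes, zero at the start; "wrist_torque": the same for the moment, N m; "grip_width": finger opening in mm; "gripper_force": force on a finger pad.
Only numpy, scipy, OpenCV 4.12 (cv2) and the standard library are available. Lean on these libraries where they do the work, as an engineer would, in place of code of your own. Each camera call takes 0.05 s, during which the arm holds its last target. There are 200 camera calls.

## Working session

There is one attempt and no reset: what is moved stays moved. The work goes in short steps, Python scripts to look and compute and a tool call to move; the robot and the scene stay as the last step left them, time stands still between calls to the robot, and variables do not carry over. Pictures are saved under pics/ and viewed, at most 14 in all, crops included, and the job is handed in when it is done.

Besides the shell and the picture viewer there is one more tool, called after ">>>" as name([rows], argument=value, ...), one row to a line, values as JSON. drive_tool: Moves the arm, as the interface text tells. Its arguments: {"type":"object","properties":{"series":{"type":"array","items":{"type":"object","properties":{"dx":{"type":"number"},"dy":{"type":"number"},"dz":{"type":"number"},"rx":{"type":"number"},"ry":{"type":"number"},"rz":{"type":"number"},"jaw":{"type":"number"}}}}},"required":["series"]}

```bash
mkdir -p pics; ls; cat > h.py <<'E'
import numpy as np, cv2
from workcell import state, get_image, sign_off, hold_point_z
from scipy.spatial.transform import Rotation as R
def ray(c,px):
    K=np.array([[c["fx"],0,c["cx"]],[0,c["fy"],c["cy"]],[0,0,1.]])
    u=cv2.undistortPoints(np.array(px,float).reshape(-1,1,2),K,np.array(c["distortion"],float)).reshape(-1,2)
    T=np.array(c["world_from_camera"]);d=np.c_[u,np.ones(len(u))]@T[:3,:3].T
    return T[:3,3],d
def plane(c,px,z):
    o,d=ray(c,px);z=np.broadcast_to(z,len(d))
    return o+d*((z-o[2])/d[:,2])[:,None]
def proj(c,P):
    K=np.array([[c["fx"],0,c["cx"]],[0,c["fy"],c["cy"]],[0,0,1.]])
    T=np.linalg.inv(np.array(c["world_from_camera"]))
    return cv2.projectPoints(np.array(P,float).reshape(-1,1,3),cv2.Rodrigues(T[:3,:3])[0],T[:3,3],K,np.array(c["distortion"],float))[0].reshape(-1,2)
def save(c,n): cv2.imwrite("pics/"+n,c["img"][:,:,::-1])
def rot():
    q=state()["eef_rot"];return R.from_quat([q[1],q[2],q[3],q[0]])
E
python3 - <<'E'
from h import *
import pickle
s=state();print({k:np.round(v,3).tolist() for k,v in s.items()},hold_point_z)
print(rot().as_matrix().round(3))
im=[]
for n in("scene","top"):
    c=get_image(n);pickle.dump(c,open(n+".pkl","wb"));im.append(c["img"])
    print(n,c["fx"],np.round(c["world_from_camera"],2).tolist())
    cv2.imwrite(f"pics/{n}0.png",cv2.resize(c["img"][:,:,::-1],(800,600)))
E
```

```text
pics
{'t': 0.0, 'joint_pos': [1.111, 0.616, -0.013, 1.425, 0.008, 1.103, -0.04], 'joint_velocities': [-0.0, -0.002, -0.003, 0.001, -0.001, -0.001, -0.001], 'effort': [0.001, -46.922, 0.26, -17.104, 0.01, 0.01, -0.0], 'tcp_pos': [272.304, -589.382, 230.139], 'eef_rot': [-0.001, 0.977, 0.215, -0.0], 'force': [0.298, 0.361, 0.412], 'wrist_torque': [-0.008, 0.027, 0.085], 'gripper_force': 0.0, 'grip_width': 85.671} 18.700000000000003
[[ 0.908  0.419 -0.001]
 [ 0.419 -0.908  0.002]
 [-0.    -0.003 -1.   ]]
scene 481.71704307607996 [[-0.85, -0.41, 0.34, 41.3], [-0.53, 0.67, -0.52, 906.63], [-0.01, -0.62, -0.78, 1302.58], [0.0, 0.0, 0.0, 1.0]]
top 486.2287957710086 [[0.01, -0.99, 0.15, 402.61], [-1.0, -0.01, 0.0, 43.0], [0.0, -0.15, -0.99, 1305.08], [0.0, 0.0, 0.0, 1.0]]
```

View pics/top0.png

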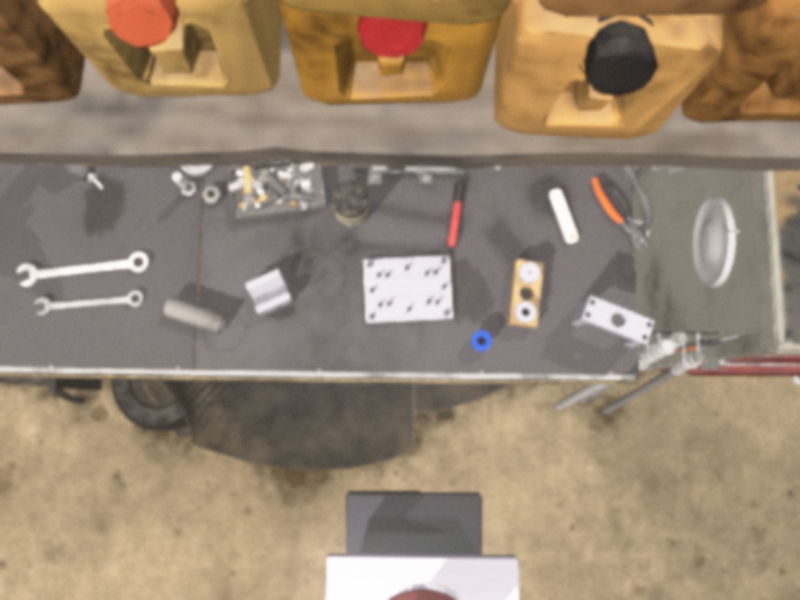

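View pics/scene0.png

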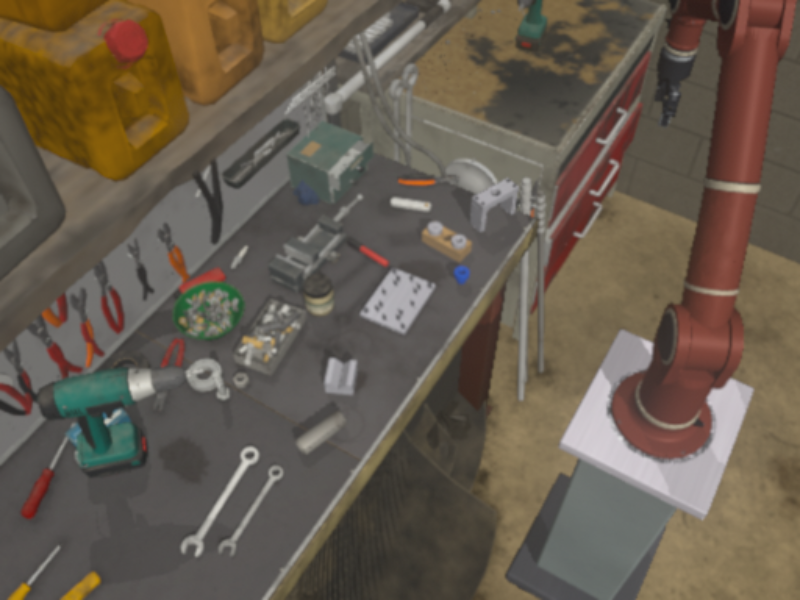

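The top view (800x600) shows the V-block at (268,291), pipe at (195,315), plate at (408,289) and bridge at (618,320). The rack has bush heads at (530,272) and (525,312), and the latter has the bigger dark bore. The blue look-alike is at (481,341). Candidates for the wide bush are therefore rack (530,272), rack (525,312) and blue (481,341), and I'll check the choice in a crop.

```bash
python3 - <<'E'
from h import *
import pickle
c=pickle.load(open("top.pkl","rb"));g=cv2.cvtColor(c["img"],cv2.COLOR_RGB2GRAY);hsv=cv2.cvtColor(c["img"],cv2.COLOR_RGB2HSV)
k=.64
for n,(u,v),z,r,t in [("plate",(408,289),12,42,150),("vblock",(268,291),36,22,125),("pipe",(195,315),18,30,100),("bridge",(618,320),87,34,150),("rack",(526,292),30,30,0)]:
    u,v=int(u*k),int(v*k)
    m=np.zeros_like(g);sl=(slice(v-r,v+r),slice(u-r,u+r))
    if n=="rack": m[sl]=((hsv[...,1]>70)&(hsv[...,0]<30)&(hsv[...,2]>110))[sl]*255
    else: m[sl]=(g[sl]>t)*255
    m=cv2.morphologyEx(m,cv2.MORPH_CLOSE,np.ones((3,3)))
    cs=cv2.findContours(m,0,2)[0];b=max(cs,key=cv2.contourArea)
    rc=cv2.minAreaRect(b);P=plane(c,cv2.boxPoints(rc),z)
    e=[np.linalg.norm(P[1]-P[0]),np.linalg.norm(P[2]-P[1])];d=P[1]-P[0] if e[0]>e[1] else P[2]-P[1]
    print(n,P.mean(0).round(1),np.round(e,1),"long dir",np.degrees(np.arctan2(d[1],d[0])).round(1), np.round(rc[0]))
for p in [(530,272),(525,312)]: print(plane(c,[[p[0]*k,p[1]*k]],44).round(1))
a=c["img"][150:225,290:425,::-1];s=pickle.load(open("scene.pkl","rb"))["img"][125:200,250:385,::-1]
cv2.imwrite("pics/c1.png",cv2.resize(np.vstack([a,s]),None,fx=4,fy=4,interpolation=cv2.INTER_CUBIC))
E
```

```text
plate [599.7  30.1  12. ] [155.  114.5] long dir -86.6 [261. 185.]
vblock [591.3 276.6  36. ] [ 98.9 114.9] long dir -178.1 [168. 186.]
pipe [552.4 396.9  18. ] [160.8 158.7] long dir -89.4 [124. 200.]
bridge [ 524.4 -322.7   87. ] [ 80.5 159.7] long dir -124.5 [400. 211.]
rack [ 592.9 -170.9   30. ] [117.2  52.3] long dir -6.6 [336. 187.]
[[ 625.3 -176.5   44. ]]
[[ 557.2 -167.1   44. ]]
```

View pics/c1.png

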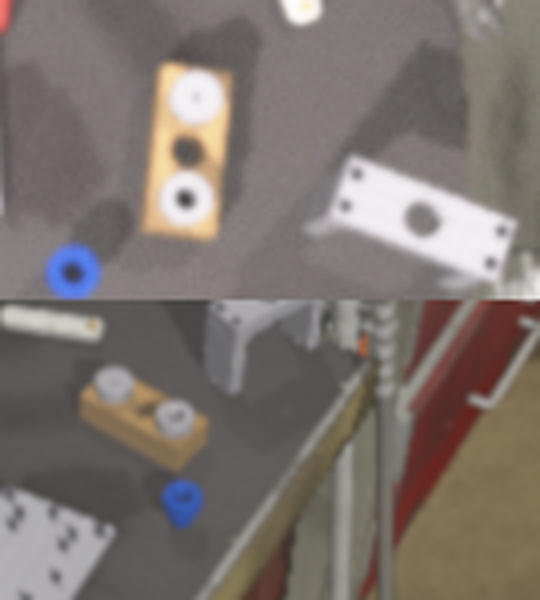

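The crop confirms that the near rack bush, crop (187,198) and about (557,-167) mm, has the wide bore. The far one at (195,97) is narrow and the blue one lies outside the rack. Now I'll fly over for close looks.

>>> drive_tool([
  {"dz":-1,"jaw":1},
  {"dz":-1,"jaw":1},
  {"dz":-1,"jaw":1},
  {"dz":-0.7,"dx":0.9,"dy":-0.4,"jaw":1},
  {"dx":1,"dy":-0.4,"jaw":1},
  {"dx":1,"dy":-0.4,"jaw":1},
  {"dx":1,"dy":-0.4,"jaw":1},
  {"dx":1,"dy":-0.4,"jaw":1},
  {"dx":1,"dy":-0.4,"jaw":1},
  {"dx":1,"dy":-0.4,"jaw":1},
])

```text
schema error: expected keys dx, dy, dz, rx, ry, rz, jaw
```

>>> drive_tool([
  {"dx":1,"dy":-0.4,"jaw":1},
  {"dx":1,"dy":-0.4,"jaw":1},
  {"dx":1,"dy":-0.4,"jaw":1},
  {"dx":1,"dy":-0.4,"jaw":1},
  {"jaw":1},
  {"jaw":1},
])

```text
schema error: expected keys dx, dy, dz, rx, ry, rz, jaw
```

```bash
python3 - <<'E'
from h import *
import pickle
c=get_image("wrist");pickle.dump(c,open("w1.pkl","wb"))
Rm=rot().as_matrix();T=np.array(c["world_from_camera"]);p=np.array(state()["tcp_pos"])
print(p,c["fx"],(Rm.T@(T[:3,3]-p)).round(1),(Rm.T@T[:3,:3]).round(3).tolist())
save(c,"w1.png")
E
```

```text
[ 272.37848378 -589.5284072   230.40126415] 280.07882177969884 [  70.    -0.6 -141.8] [[0.0, -0.961, -0.277], [1.0, 0.0, -0.0], [0.0, -0.277, 0.961]]
```

View pics/w1.png

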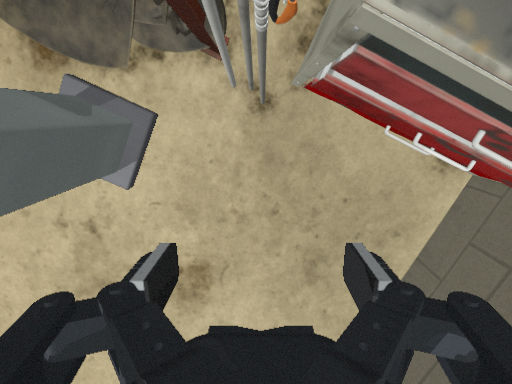

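That picture shows the start view over the floor, with the fingers at the bottom and the cabinet at the right; every key is required in each row. I'll resend.

>>> drive_tool([
  {"dx":0,"dy":0,"dz":-1,"rx":0,"ry":0,"rz":0,"jaw":1},
  {"dx":0,"dy":0,"dz":-1,"rx":0,"ry":0,"rz":0,"jaw":1},
  {"dx":0,"dy":0,"dz":-1,"rx":0,"ry":0,"rz":0,"jaw":1},
  {"dx":0.9,"dy":-0.4,"dz":-0.7,"rx":0,"ry":0,"rz":0,"jaw":1},
  {"dx":1,"dy":-0.4,"dz":0,"rx":0,"ry":0,"rz":0,"jaw":1},
  {"dx":1,"dy":-0.4,"dz":0,"rx":0,"ry":0,"rz":0,"jaw":1},
  {"dx":1,"dy":-0.4,"dz":0,"rx":0,"ry":0,"rz":0,"jaw":1},
  {"dx":1,"dy":-0.4,"dz":0,"rx":0,"ry":0,"rz":0,"jaw":1},
  {"dx":1,"dy":-0.4,"dz":0,"rx":0,"ry":0,"rz":0,"jaw":1},
  {"dx":1,"dy":-0.4,"dz":0,"rx":0,"ry":0,"rz":0,"jaw":1},
])

```text
t: 0.98
tcp_pos: [426.0, -425.5, 342.0]
eef_rot: [-0.0, 0.977, 0.215, -0.0]
force: [0.5, -0.5, 0.2]
grip_width: 85.3
gripper_force: 0.0
```

>>> drive_tool([
  {"dx":1,"dy":-0.4,"dz":0,"rx":0,"ry":0,"rz":0,"jaw":1},
  {"dx":1,"dy":-0.4,"dz":0,"rx":0,"ry":0,"rz":0,"jaw":1},
  {"dx":0,"dy":0,"dz":0,"rx":0,"ry":0,"rz":0,"jaw":1},
  {"dx":0,"dy":0,"dz":0,"rx":0,"ry":0,"rz":0,"jaw":1},
])

```text
t: 1.32
tcp_pos: [471.6, -377.3, 341.8]
eef_rot: [-0.001, 0.976, 0.218, 0.0]
force: [-0.9, -0.1, -0.1]
grip_width: 85.5
gripper_force: 0.0
```

```bash
python3 - <<'E'
from h import *
import pickle
c=get_image("wrist");pickle.dump(c,open("w1.pkl","wb"))
print(state()["tcp_pos"]);save(c,"w2.png")
E
```

```text
[ 469.82056183 -379.5122865   341.8961225 ]
```

View pics/w2.png

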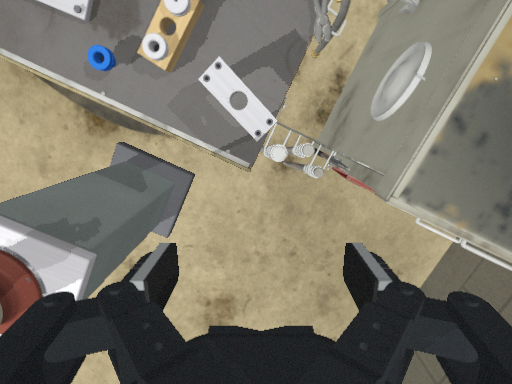

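The view shows the bridge bar at (238,98) by the bench edge, the wide bush at (154,46), the narrow one at (176,5) and blue at (100,57). On to the plate.

>>> drive_tool([
  {"dx":0.88,"dy":-0.96,"dz":0,"rx":0,"ry":0,"rz":0,"jaw":1},
  {"dx":0.88,"dy":-0.96,"dz":0,"rx":0,"ry":0,"rz":0,"jaw":1},
  {"dx":0.88,"dy":-0.96,"dz":0,"rx":0,"ry":0,"rz":0,"jaw":1},
  {"dx":0.88,"dy":-0.96,"dz":0,"rx":0,"ry":0,"rz":0,"jaw":1},
  {"dx":0.88,"dy":-0.96,"dz":0,"rx":0,"ry":0,"rz":0,"jaw":1},
  {"dx":0.88,"dy":-0.96,"dz":0,"rx":0,"ry":0,"rz":0,"jaw":1},
  {"dx":0.88,"dy":-0.96,"dz":0,"rx":0,"ry":0,"rz":0,"jaw":1},
  {"dx":0.88,"dy":-0.96,"dz":0,"rx":0,"ry":0,"rz":0,"jaw":1},
  {"dx":0.88,"dy":-0.96,"dz":0,"rx":0,"ry":0,"rz":0,"jaw":1},
  {"dx":0.88,"dy":-0.96,"dz":0,"rx":0,"ry":0,"rz":0,"jaw":1},
])

```text
t: 2.2
tcp_pos: [588.7, -8.7, 342.4]
eef_rot: [0.001, 0.977, 0.213, -0.0]
force: [0.7, 0.3, 0.1]
grip_width: 85.5
gripper_force: 0.0
```

>>> drive_tool([
  {"dx":0.88,"dy":-0.96,"dz":0.6,"rx":0,"ry":0,"rz":0,"jaw":1},
  {"dx":0,"dy":0,"dz":1,"rx":0,"ry":0,"rz":0.06,"jaw":1},
  {"dx":0,"dy":0,"dz":1,"rx":0,"ry":0,"rz":0.06,"jaw":1},
  {"dx":0,"dy":0,"dz":1,"rx":0,"ry":0,"rz":0.06,"jaw":1},
  {"dx":0,"dy":0,"dz":1,"rx":0,"ry":0,"rz":0.06,"jaw":1},
  {"dx":0,"dy":0,"dz":0,"rx":0,"ry":0,"rz":0,"jaw":1},
  {"dx":0,"dy":0,"dz":0,"rx":0,"ry":0,"rz":0,"jaw":1},
])

```text
t: 2.78
tcp_pos: [599.3, 26.3, 203.8]
eef_rot: [0.001, 1.0, 0.028, -0.002]
force: [0.3, -0.1, -0.1]
grip_width: 85.5
gripper_force: 0.0
```

```bash
python3 - <<'E'
from h import *
import pickle
c=get_image("wrist");pickle.dump(c,open("w2.pkl","wb"))
print(state()["tcp_pos"],np.degrees(rot().as_rotvec()),np.round(state()["joint_pos"],2));save(c,"w3.png")
E
```

```text
[600.81913428  26.78567963 205.84035449] [1.79889135e+02 5.03704208e+00 1.01990277e-01] [-0.05  0.56 -0.06  1.61  0.04  0.97 -1.63]
```

View pics/w3.png

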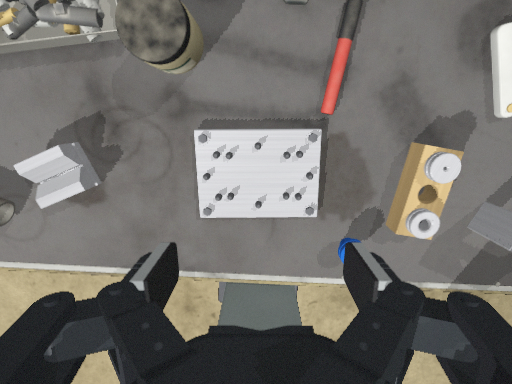

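The plate is sharp at (258,173) with all its pins, the V-block is at (60,172) with its groove running up to the right, and the rack is at (425,190) with the wide-bore bush at (423,222). Next I'll measure these.

```bash
cat >> h.py <<'E'
def rect(c,box,t,z,lo=True,n=1,mode="gray"):
    g=cv2.cvtColor(c["img"],cv2.COLOR_RGB2GRAY);m=np.zeros_like(g);x0,y0,x1,y1=box
    m[y0:y1,x0:x1]=(g[y0:y1,x0:x1]>t)*255
    cs=sorted(cv2.findContours(cv2.morphologyEx(m,cv2.MORPH_OPEN,np.ones((3,3))),0,1)[0],key=cv2.contourArea)[::-1][:n]
    out=[]
    for b in cs:
        P=plane(c,b.reshape(-1,2),z)[:,:2].astype(np.float32)
        (cx,cy),(w,h),a=cv2.minAreaRect(P)
        if w<h: w,h,a=h,w,a+90
        out.append((round(cx,1),round(cy,1),round(w,1),round(h,1),round(a%180,1)))
    return out
E
python3 - <<'E'
from h import *
import pickle
c=pickle.load(open("w2.pkl","rb"));g=cv2.cvtColor(c["img"],cv2.COLOR_RGB2GRAY)
for t in(120,150,170):print("plate",rect(c,(180,115,335,230),t,12))
for t in(110,130,150,170):print("vb",rect(c,(5,130,110,215),t,36,n=3))
print(g[172,5:110:3])
c0=pickle.load(open("w1.pkl","rb"))
for t in(150,170,190):print("bridge",rect(c0,(190,50,280,145),t,87))
E
```

```text
plate [(599.0, 29.8, 149.7, 108.7, 93.2)]
plate [(599.0, 30.0, 148.6, 108.9, 93.4)]
plate [(598.9, 29.9, 148.3, 108.4, 93.6)]
vb [(593.0, 257.8, 111.6, 96.7, 93.2), (546.1, 320.1, 11.5, 9.9, 93.2), (583.0, 200.3, 19.3, 3.4, 174.6)]
vb [(590.9, 261.0, 74.9, 57.5, 115.4), (544.8, 320.3, 9.6, 7.5, 93.2), (627.5, 233.8, 2.6, 2.2, 93.0)]
vb [(590.3, 261.5, 71.0, 56.4, 115.0)]
vb [(589.8, 262.8, 67.9, 55.6, 115.4)]
[ 94  94  94  94 175 216 213 191 192 195 194 194 197 196 194 192 196 196
 196 168 202 183 185 183 182 132 115 118 121 116 108  87  86  90  94]
bridge [(537.7, -320.1, 132.5, 43.2, 70.5)]
bridge [(540.3, -311.0, 112.4, 40.5, 68.7)]
bridge [(540.3, -310.8, 111.0, 39.5, 68.7)]
```

>>> drive_tool([
  {"dx":0,"dy":-1,"dz":0,"rx":0,"ry":0,"rz":0,"jaw":1},
  {"dx":0,"dy":-1,"dz":0,"rx":0,"ry":0,"rz":0,"jaw":1},
  {"dx":0,"dy":-1,"dz":0,"rx":0,"ry":0,"rz":0,"jaw":1},
  {"dx":0,"dy":-1,"dz":0,"rx":0,"ry":0,"rz":0,"jaw":1},
  {"dx":0,"dy":-1,"dz":0,"rx":0,"ry":0,"rz":0,"jaw":1},
  {"dx":0,"dy":-1,"dz":0,"rx":0,"ry":0,"rz":0,"jaw":1},
  {"dx":0,"dy":-1,"dz":0,"rx":0,"ry":0,"rz":0,"jaw":1},
  {"dx":0,"dy":-1,"dz":0,"rx":0,"ry":0,"rz":0,"jaw":1},
])

```text
t: 3.5
tcp_pos: [588.4, 269.2, 208.5]
eef_rot: [-0.001, 1.0, 0.028, 0.003]
force: [1.5, -0.1, 0.2]
grip_width: 85.4
gripper_force: 0.0
```

>>> drive_tool([
  {"dx":0,"dy":0,"dz":0,"rx":0,"ry":0,"rz":-0.078,"jaw":1},
  {"dx":0,"dy":0,"dz":0,"rx":0,"ry":0,"rz":-0.078,"jaw":1},
  {"dx":0,"dy":0,"dz":0,"rx":0,"ry":0,"rz":-0.078,"jaw":1},
  {"dx":0,"dy":0,"dz":0,"rx":0,"ry":0,"rz":-0.078,"jaw":1},
  {"dx":0,"dy":0,"dz":0,"rx":0,"ry":0,"rz":-0.078,"jaw":1},
  {"dx":0,"dy":0,"dz":0,"rx":0,"ry":0,"rz":-0.078,"jaw":1},
  {"dx":0,"dy":0,"dz":0,"rx":0,"ry":0,"rz":-0.078,"jaw":1},
  {"dx":0,"dy":0,"dz":0,"rx":0,"ry":0,"rz":-0.078,"jaw":1},
  {"dx":0,"dy":0,"dz":0,"rx":0,"ry":0,"rz":-0.078,"jaw":1},
  {"dx":0,"dy":0,"dz":0,"rx":0,"ry":0,"rz":-0.078,"jaw":1},
])

```text
t: 4.33
tcp_pos: [588.9, 267.4, 208.4]
eef_rot: [0.001, 0.8, 0.6, 0.003]
force: [-0.1, -0.9, -0.5]
grip_width: 85.6
gripper_force: 0.0
```

>>> drive_tool([
  {"dx":0,"dy":0,"dz":0,"rx":0,"ry":0,"rz":-0.078,"jaw":1},
  {"dx":0,"dy":0,"dz":0,"rx":0,"ry":0,"rz":-0.078,"jaw":1},
  {"dx":0,"dy":0,"dz":0,"rx":0,"ry":0,"rz":-0.078,"jaw":1},
  {"dx":0,"dy":0,"dz":0,"rx":0,"ry":0,"rz":-0.078,"jaw":1},
  {"dx":0,"dy":0,"dz":0,"rx":0,"ry":0,"rz":-0.078,"jaw":1},
  {"dx":0,"dy":0,"dz":0,"rx":0,"ry":0,"rz":-0.078,"jaw":1},
  {"dx":0,"dy":0,"dz":0,"rx":0,"ry":0,"rz":0,"jaw":1},
  {"dx":0,"dy":0,"dz":0,"rx":0,"ry":0,"rz":0,"jaw":1},
])

```text
t: 5.0
tcp_pos: [588.3, 267.3, 207.2]
eef_rot: [0.001, 0.535, 0.845, 0.002]
force: [0.9, 0.0, -0.1]
grip_width: 85.3
gripper_force: 0.0
```

```bash
cat >> h.py <<'E'
def yaw():
    M=rot().as_matrix();return np.degrees(np.arctan2(M[1,0],M[0,0]))
def to(x,y,z=None,psi=None):
    M=rot().as_matrix();p=np.array(state()["tcp_pos"]);q=np.array([x,y,p[2] if z is None else z])
    print("tcp",p.round(1),"yaw",yaw().round(2),"local mm",(M.T@(q-p)).round(1),"tilt",M[:,2].round(3), "rz",None if psi is None else round(-(psi-yaw())/90,3))
E
python3 - <<'E'
from h import *
import pickle
c=get_image("wrist");pickle.dump(c,open("w3.pkl","wb"))
to(590,265,None,115);save(c,"w4.png")
E
```

```text
tcp [588.  267.4 206.8] yaw 115.29 local mm [-3.   0.8  0. ] tilt [ 0.003  0.001 -1.   ] rz 0.003
```

View pics/w4.png

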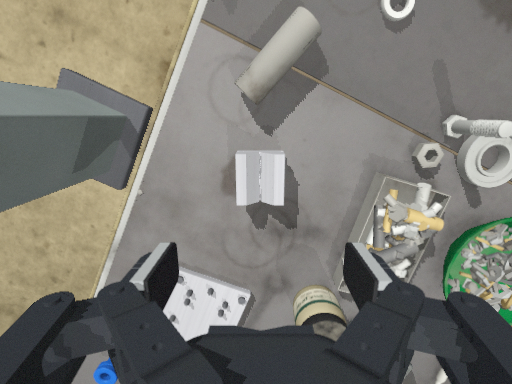

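The V-block sits at (260,178), aligned with the tool, and the pipe axis runs from about (247,92) to (306,17). The parts tray and jar at the right are clear of the block.

```bash
python3 - <<'E'
from h import *
import pickle
c=pickle.load(open("w3.pkl","rb"));g=cv2.cvtColor(c["img"],cv2.COLOR_RGB2GRAY)
for t in(130,150,170,190):print("vb",rect(c,(225,140,295,215),t,36))
print(g[145:215:2,242],g[180,228:292:2])
for t in(110,120,130):print("pipe",rect(c,(225,0,330,110),t,18))
E
```

```text
vb [(586.0, 268.2, 86.4, 79.9, 115.2)]
vb [(589.1, 275.9, 75.2, 65.8, 115.2)]
vb [(587.1, 268.3, 63.1, 55.4, 115.2)]
vb [(599.5, 273.5, 59.6, 28.2, 115.0)]
[144 143 145 182 184 215 215 215 215 217 217 216 218 216 217 216 218 218
 217 218 219 218 219 219 219 219 221 219 221 221 184 142 143 142 143] [108 108 108 112 212 221 219 217 215 189 178 178 179 177 178 183 208 206
 206 206 208 204 205 215 223 220 221 224 152 100  99  96]
pipe [(545.3, 393.9, 142.4, 79.2, 46.9)]
pipe [(544.9, 392.6, 140.3, 77.4, 47.3)]
pipe [(525.3, 389.5, 133.9, 66.6, 71.2)]
```

>>> drive_tool([
  {"dx":0,"dy":0,"dz":1,"rx":0,"ry":0,"rz":0,"jaw":1},
  {"dx":0,"dy":0,"dz":1,"rx":0,"ry":0,"rz":0,"jaw":1},
  {"dx":0,"dy":0,"dz":1,"rx":0,"ry":0,"rz":0,"jaw":1},
  {"dx":0,"dy":0,"dz":1,"rx":0,"ry":0,"rz":0,"jaw":1},
  {"dx":0,"dy":0,"dz":1,"rx":0,"ry":0,"rz":0,"jaw":1},
  {"dx":0,"dy":0,"dz":0.9,"rx":0,"ry":0,"rz":0,"jaw":1},
  {"dx":0,"dy":0,"dz":0.4,"rx":0,"ry":0,"rz":0,"jaw":1},
  {"dx":0,"dy":0,"dz":0.2,"rx":0,"ry":0,"rz":0,"jaw":1},
  {"dx":0,"dy":0,"dz":0,"rx":0,"ry":0,"rz":0,"jaw":1},
  {"dx":0,"dy":0,"dz":0,"rx":0,"ry":0,"rz":0,"jaw":1},
])

```text
t: 5.88
tcp_pos: [587.8, 268.7, 11.5]
eef_rot: [0.001, 0.534, 0.846, 0.001]
force: [0.4, 0.3, 0.9]
grip_width: 85.3
gripper_force: 0.0
```

>>> drive_tool([
  {"dx":0,"dy":0,"dz":0,"rx":0,"ry":0,"rz":0,"jaw":0},
  {"dx":0,"dy":0,"dz":0,"rx":0,"ry":0,"rz":0,"jaw":0},
  {"dx":0,"dy":0,"dz":0,"rx":0,"ry":0,"rz":0,"jaw":0},
  {"dx":0,"dy":0,"dz":0,"rx":0,"ry":0,"rz":0,"jaw":0},
  {"dx":0,"dy":0,"dz":0,"rx":0,"ry":0,"rz":0,"jaw":0},
  {"dx":0,"dy":0,"dz":0,"rx":0,"ry":0,"rz":0,"jaw":0},
  {"dx":0,"dy":0,"dz":0,"rx":0,"ry":0,"rz":0,"jaw":0},
])

```text
t: 6.47
tcp_pos: [588.0, 268.6, 11.9]
eef_rot: [0.001, 0.534, 0.846, 0.002]
force: [-0.3, -0.3, 6.4]
grip_width: 54.9
gripper_force: 67.9
```

>>> drive_tool([
  {"dx":0,"dy":0,"dz":-0.4,"rx":0,"ry":0,"rz":0,"jaw":0},
  {"dx":0,"dy":0,"dz":-0.8,"rx":0,"ry":0,"rz":0,"jaw":0},
  {"dx":0,"dy":0,"dz":-1,"rx":0,"ry":0,"rz":0,"jaw":0},
  {"dx":0,"dy":0,"dz":-0.8,"rx":0,"ry":0,"rz":0,"jaw":0},
  {"dx":0,"dy":0,"dz":-0.4,"rx":0,"ry":0,"rz":-0.05,"jaw":0},
  {"dx":0,"dy":0,"dz":0,"rx":0,"ry":0,"rz":-0.078,"jaw":0},
  {"dx":0,"dy":0,"dz":0,"rx":0,"ry":0,"rz":-0.078,"jaw":0},
  {"dx":0,"dy":0,"dz":0,"rx":0,"ry":0,"rz":-0.078,"jaw":0},
  {"dx":0,"dy":0,"dz":0,"rx":0,"ry":0,"rz":-0.078,"jaw":0},
  {"dx":0,"dy":0,"dz":0,"rx":0,"ry":0,"rz":-0.078,"jaw":0},
])

```text
t: 7.3
tcp_pos: [585.3, 266.2, 110.5]
eef_rot: [-0.001, 0.212, 0.977, -0.002]
force: [0.5, -0.0, -5.9]
grip_width: 54.8
gripper_force: 66.4
```

>>> drive_tool([
  {"dx":0,"dy":0,"dz":0,"rx":0,"ry":0,"rz":-0.078,"jaw":0},
  {"dx":0,"dy":0,"dz":0,"rx":0,"ry":0,"rz":-0.078,"jaw":0},
  {"dx":0,"dy":0,"dz":0,"rx":0,"ry":0,"rz":-0.078,"jaw":0},
  {"dx":0,"dy":0,"dz":0,"rx":0,"ry":0,"rz":-0.078,"jaw":0},
  {"dx":0,"dy":0,"dz":0,"rx":0,"ry":0,"rz":0,"jaw":0},
  {"dx":0,"dy":0,"dz":0,"rx":0,"ry":0,"rz":0,"jaw":0},
])

```text
t: 7.8
tcp_pos: [585.8, 266.5, 110.6]
eef_rot: [-0.001, -0.026, 1.0, -0.001]
force: [0.2, -0.9, -7.1]
grip_width: 54.9
gripper_force: 66.3
```

```bash
python3 - <<'E'
from h import *
to(597.8,29.9,None,183.4)
E
```

```text
tcp [585.8 266.5 110.6] yaw -177.0 local mm [   0.5 -236.9    0.5] tilt [-0.003 -0.002 -1.   ] rz -4.004
```

>>> drive_tool([
  {"dx":0,"dy":-0.5,"dz":0,"rx":0,"ry":0,"rz":-0.004,"jaw":0},
  {"dx":0,"dy":-0.9,"dz":0,"rx":0,"ry":0,"rz":0,"jaw":0},
  {"dx":0,"dy":-1,"dz":0,"rx":0,"ry":0,"rz":0,"jaw":0},
  {"dx":0,"dy":-1,"dz":0,"rx":0,"ry":0,"rz":0,"jaw":0},
  {"dx":0,"dy":-1,"dz":0,"rx":0,"ry":0,"rz":0,"jaw":0},
  {"dx":0,"dy":-1,"dz":0,"rx":0,"ry":0,"rz":0,"jaw":0},
  {"dx":0,"dy":-1,"dz":0,"rx":0,"ry":0,"rz":0,"jaw":0},
  {"dx":0,"dy":-1,"dz":0,"rx":0,"ry":0,"rz":0,"jaw":0},
  {"dx":0,"dy":-0.5,"dz":0,"rx":0,"ry":0,"rz":0,"jaw":0},
])

```text
t: 8.55
tcp_pos: [601.1, 24.2, 110.9]
eef_rot: [-0.001, -0.026, 1.0, -0.003]
force: [0.8, -1.4, -6.8]
grip_width: 54.8
gripper_force: 66.3
```

>>> drive_tool([
  {"dx":0,"dy":0,"dz":0,"rx":0,"ry":0,"rz":0,"jaw":0},
  {"dx":0,"dy":0,"dz":0,"rx":0,"ry":0,"rz":0,"jaw":0},
  {"dx":0,"dy":0,"dz":0,"rx":0,"ry":0,"rz":0,"jaw":0},
])

```text
t: 8.8
tcp_pos: [600.9, 32.4, 112.1]
eef_rot: [-0.0, -0.031, 1.0, 0.001]
force: [-0.1, 0.5, -6.5]
grip_width: 55.0
gripper_force: 66.4
```

```bash
python3 - <<'E'
from h import *
import pickle
c=get_image("wrist");pickle.dump(c,open("w5.pkl","wb"))
to(597.8,29.9,None,183.4);save(c,"w5.png")
P=np.array([[25,34],[-25,34],[25,-34],[-25,-34],[36,0],[-36,0]]);a=np.radians(3.4);M=np.array([[np.cos(a),-np.sin(a)],[np.sin(a),np.cos(a)]])
print(proj(c,np.c_[P@M.T+[599,29.9],np.full(6,22)]).round())
E
```

```text
tcp [600.9  33.2 112.2] yaw -176.38 local mm [ 3.3 -3.1 -0. ] tilt [-0.     0.002 -1.   ] rz -3.998
[[296. 226.]
 [298. 170.]
 [219. 225.]
 [217. 170.]
 [257. 237.]
 [257. 157.]]
```

View pics/w5.png

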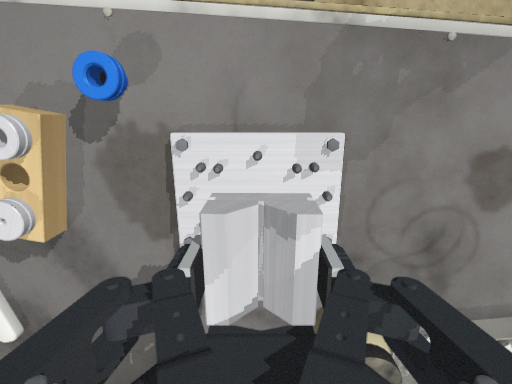

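Pins show at (218,168), (257,156) and (297,168), within about 1 px of the prediction. The block's top front edge lies on row 207, columns 202–322.

```bash
python3 - <<'E'
from h import *
import pickle
c=pickle.load(open("w5.pkl","rb"));g=cv2.cvtColor(c["img"],cv2.COLOR_RGB2GRAY)
print(g[185:225,215],g[185:225,310]);print(g[225,190:212],g[225,312:332])
M=rot().as_matrix();p=np.array(state()["tcp_pos"])
print(((plane(c,[[202,207],[322,207]],p[2]+24)-p)@M).round(1))
print(((plane(c,[[212,194],[309,194]],p[2]-12)-p)@M).round(1))
# pins: dark blobs
m=((g<110)*255).astype(np.uint8);m[:, :185]=0;m[:,335:]=0;m[:140]=0;m[182:]=0
n,l,s,ce=cv2.connectedComponentsWithStats(m)
for i in range(1,n):
    if s[i,4]>15:print(ce[i].round(1),s[i],((plane(c,[ce[i]],22))[0]).round(1))
E
```

```text
[217 221 221 218 217 217 218 214 159 164 162 169 189 183 169 157 159 161
 162 161 161 161 161 165 160 162 161 160 162 188 197 196 197 195 196 197
 197 198 197 197] [217 217 220 220 218 218 219 222 218 190 165 168 182 205 204 185 162 163
 162 164 164 162 161 160 163 166 164 160 163 185 202 201 203 202 201 200
 201 202 201 202]
[220 219 219 219 221 220 187 183 184 138 141 184 200 200 199 200 200 199
 199 198 198 198] [201 203 202 203 204 206 205 206 207 207 216 223 222 222 222 221 222 222
 221 223]
[[ 32.2 -26.3 -24. ]
 [ 32.1  26.9 -24. ]]
[[ 28.1 -28.   12. ]
 [ 28.   27.3  12. ]]
[328.3 145.2] [327 140   5  11  22] [549.9  85.4  22. ]
[257.  155.1] [253 151   9  10  45] [561.6  27.5  22. ]
[200.7 166.9] [196 163  10   9  51] [574.3 -18.9  22. ]
[313.  166.9] [309 163  10   9  57] [568.5  74.9  22. ]
[217.9 167.8] [213 164  10   9  50] [574.2  -4.6  22. ]
[295.7 167.8] [292 164   9   9  51] [570.2  60.5  22. ]
```

>>> drive_tool([
  {"dx":0.13,"dy":-0.11,"dz":0.5,"rx":0,"ry":0,"rz":0,"jaw":0},
  {"dx":0,"dy":0,"dz":0.7,"rx":0,"ry":0,"rz":0,"jaw":0},
  {"dx":0,"dy":0,"dz":0.7,"rx":0,"ry":0,"rz":0,"jaw":0},
  {"dx":0,"dy":0,"dz":0.4,"rx":0,"ry":0,"rz":0,"jaw":0},
  {"dx":0,"dy":0,"dz":0,"rx":0,"ry":0,"rz":0,"jaw":0},
  {"dx":0,"dy":0,"dz":0,"rx":0,"ry":0,"rz":0,"jaw":0},
  {"dx":0,"dy":0,"dz":0,"rx":0,"ry":0,"rz":0,"jaw":0},
])

```text
t: 9.43
tcp_pos: [598.6, 29.1, 44.2]
eef_rot: [0.001, -0.031, 1.0, 0.001]
force: [0.7, 0.3, -5.9]
grip_width: 55.0
gripper_force: 66.2
```

```bash
python3 - <<'E'
from h import *
to(597.1,29.7,24,183.4);to(597.1,29.7,24,183.4)
E
```

```text
tcp [598.6  29.1  44.2] yaw -176.39 local mm [ 1.6  0.6 20.2] tilt [ 0.002  0.001 -1.   ] rz -3.998
tcp [598.6  29.1  44.2] yaw -176.39 local mm [ 1.6  0.6 20.2] tilt [ 0.002  0.001 -1.   ] rz -3.998
```

>>> drive_tool([
  {"dx":0.05,"dy":0.02,"dz":0.2,"rx":0,"ry":0,"rz":0,"jaw":0},
  {"dx":0,"dy":0,"dz":0.15,"rx":0,"ry":0,"rz":0,"jaw":0},
  {"dx":0,"dy":0,"dz":0.15,"rx":0,"ry":0,"rz":0,"jaw":0},
  {"dx":0,"dy":0,"dz":0.12,"rx":0,"ry":0,"rz":0,"jaw":0},
  {"dx":0,"dy":0,"dz":0.06,"rx":0,"ry":0,"rz":0,"jaw":0},
  {"dx":0,"dy":0,"dz":0,"rx":0,"ry":0,"rz":0,"jaw":0},
  {"dx":0,"dy":0,"dz":0,"rx":0,"ry":0,"rz":0,"jaw":0},
])

```text
t: 10.02
tcp_pos: [596.0, 28.0, 24.0]
eef_rot: [0.0, -0.031, 1.0, -0.001]
force: [-4.6, -1.9, 5.6]
grip_width: 54.9
gripper_force: 67.8
```

The block is down: TCP z is 24.0, as expected for an underside on the plate, and the load has transferred. Release, rise and go to the pipe.

>>> drive_tool([
  {"dx":0,"dy":0,"dz":0,"rx":0,"ry":0,"rz":0,"jaw":1},
  {"dx":0,"dy":0,"dz":0,"rx":0,"ry":0,"rz":0,"jaw":1},
  {"dx":0,"dy":0,"dz":0,"rx":0,"ry":0,"rz":0,"jaw":1},
  {"dx":0,"dy":0,"dz":0,"rx":0,"ry":0,"rz":0,"jaw":1},
  {"dx":0,"dy":0,"dz":-0.5,"rx":0,"ry":0,"rz":0,"jaw":1},
  {"dx":0,"dy":0,"dz":-1,"rx":0,"ry":0,"rz":0,"jaw":1},
  {"dx":0,"dy":0,"dz":-1,"rx":0,"ry":0,"rz":0,"jaw":1},
  {"dx":0,"dy":0,"dz":-1,"rx":0,"ry":0,"rz":0,"jaw":1},
  {"dx":0,"dy":0,"dz":-1,"rx":0,"ry":0,"rz":0,"jaw":1},
  {"dx":0,"dy":0,"dz":-1,"rx":0,"ry":0,"rz":0,"jaw":1},
])

```text
t: 10.85
tcp_pos: [596.0, 28.8, 190.2]
eef_rot: [0.001, -0.031, 1.0, 0.0]
force: [0.6, 0.3, 0.1]
grip_width: 85.7
gripper_force: 0.0
```

>>> drive_tool([
  {"dx":0.1,"dy":1,"dz":0,"rx":0,"ry":0,"rz":0,"jaw":1},
  {"dx":0.1,"dy":1,"dz":0,"rx":0,"ry":0,"rz":0,"jaw":1},
  {"dx":0.1,"dy":1,"dz":0,"rx":0,"ry":0,"rz":0,"jaw":1},
  {"dx":0.1,"dy":1,"dz":0,"rx":0,"ry":0,"rz":0,"jaw":1},
  {"dx":0.1,"dy":1,"dz":0,"rx":0,"ry":0,"rz":0,"jaw":1},
  {"dx":0.1,"dy":1,"dz":0,"rx":0,"ry":0,"rz":0,"jaw":1},
  {"dx":0.1,"dy":1,"dz":0,"rx":0,"ry":0,"rz":0,"jaw":1},
  {"dx":0.1,"dy":1,"dz":0,"rx":0,"ry":0,"rz":0,"jaw":1},
  {"dx":0,"dy":1,"dz":0,"rx":0,"ry":0,"rz":0,"jaw":1},
  {"dx":0,"dy":1,"dz":0,"rx":0,"ry":0,"rz":0,"jaw":1},
])

```text
t: 11.68
tcp_pos: [552.9, 328.1, 188.9]
eef_rot: [0.0, -0.032, 1.0, 0.001]
force: [1.3, 0.3, -1.1]
grip_width: 85.6
gripper_force: 0.0
```

>>> drive_tool([
  {"dx":0,"dy":1,"dz":0,"rx":0,"ry":0,"rz":0,"jaw":1},
  {"dx":0,"dy":1,"dz":0,"rx":0,"ry":0,"rz":0.078,"jaw":1},
  {"dx":0,"dy":0,"dz":0,"rx":0,"ry":0,"rz":0.078,"jaw":1},
  {"dx":0,"dy":0,"dz":0,"rx":0,"ry":0,"rz":0.078,"jaw":1},
  {"dx":0,"dy":0,"dz":0,"rx":0,"ry":0,"rz":0.078,"jaw":1},
  {"dx":0,"dy":0,"dz":0,"rx":0,"ry":0,"rz":0.078,"jaw":1},
  {"dx":0,"dy":0,"dz":0,"rx":0,"ry":0,"rz":0.078,"jaw":1},
  {"dx":0,"dy":0,"dz":0,"rx":0,"ry":0,"rz":0.078,"jaw":1},
  {"dx":0,"dy":0,"dz":0,"rx":0,"ry":0,"rz":0.078,"jaw":1},
  {"dx":0,"dy":0,"dz":0,"rx":0,"ry":0,"rz":0.078,"jaw":1},
])

```text
t: 12.52
tcp_pos: [549.3, 386.7, 188.8]
eef_rot: [-0.0, 0.499, 0.866, 0.001]
force: [-0.4, -0.0, -0.6]
grip_width: 84.9
gripper_force: 0.0
```

>>> drive_tool([
  {"dx":0,"dy":0,"dz":0,"rx":0,"ry":0,"rz":0.078,"jaw":1},
  {"dx":0,"dy":0,"dz":0,"rx":0,"ry":0,"rz":0.078,"jaw":1},
  {"dx":0,"dy":0,"dz":0,"rx":0,"ry":0,"rz":0.078,"jaw":1},
  {"dx":0,"dy":0,"dz":0,"rx":0,"ry":0,"rz":0.078,"jaw":1},
  {"dx":0,"dy":0,"dz":0,"rx":0,"ry":0,"rz":0.078,"jaw":1},
  {"dx":0,"dy":0,"dz":0,"rx":0,"ry":0,"rz":0.04,"jaw":1},
  {"dx":0,"dy":0,"dz":0,"rx":0,"ry":0,"rz":0,"jaw":1},
  {"dx":0,"dy":0,"dz":0,"rx":0,"ry":0,"rz":0,"jaw":1},
])

```text
t: 13.18
tcp_pos: [549.4, 386.7, 188.5]
eef_rot: [-0.0, 0.756, 0.655, 0.001]
force: [0.4, 0.6, -0.3]
grip_width: 85.7
gripper_force: 0.0
```

```bash
python3 - <<'E'
from h import *
import pickle
c=get_image("wrist");pickle.dump(c,open("w6.pkl","wb"))
to(550,394,None,75);save(c,"w6.png")
E
```

```text
tcp [549.5 386.5 188.2] yaw 81.81 local mm [ 7.5 -0.6  0. ] tilt [ 0.     0.001 -1.   ] rz 0.076
```

View pics/w6.png

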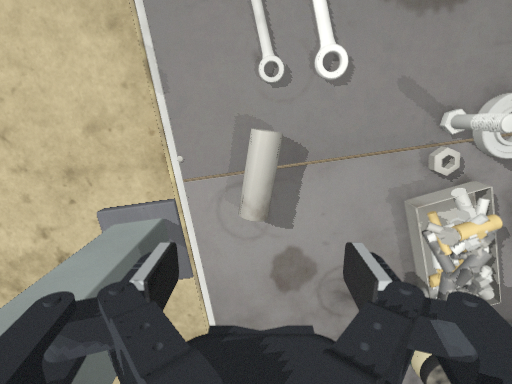

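The pipe spans (266,131) to (254,219), tilted slightly right of vertical, with nothing near its sides.

```bash
python3 - <<'E'
from h import *
import pickle
c=pickle.load(open("w6.pkl","rb"));g=cv2.cvtColor(c["img"],cv2.COLOR_RGB2GRAY);a=c["img"].astype(int)
print(g[175,235:300:2]);
for t in(140,150,160,170):print("pipe",rect(c,(232,122,290,227),t,18),rect(c,(232,122,290,227),t,30))
print(np.array(c["world_from_camera"])[:3,3])
print(g[122:140,266],g[205:228,254])
E
```

```text
[144 133 131 133 132 176 187 193 200 205 201 198 197 189 184 178 167 154
 142 121 106 101 101 102 100  99 100 102 100 100  98 101  99]
pipe [(541.4, 386.5, 119.8, 35.3, 67.1)] [(542.0, 389.2, 115.2, 34.0, 67.1)]
pipe [(545.3, 391.1, 106.4, 30.3, 72.3)] [(545.8, 393.6, 102.3, 29.2, 72.3)]
pipe [(544.6, 391.1, 105.6, 28.5, 72.3)] [(545.2, 393.6, 101.6, 27.4, 72.3)]
pipe [(543.7, 391.6, 104.6, 26.4, 72.1)] [(544.2, 394.1, 100.6, 25.4, 72.1)]
[558.69981986 456.58201826 330.50949195]
[129 120 119 120 120 119 119 123 159 185 205 209 205 206 203 207 205 205] [179 178 177 173 169 163 167 161 162 163 164 162 166 166 166 161 141 139
 138 138 138 138 141]
```

>>> drive_tool([
  {"dx":0.23,"dy":-0.09,"dz":0,"rx":0,"ry":0,"rz":0,"jaw":1},
  {"dx":0,"dy":0,"dz":0,"rx":0,"ry":0,"rz":0.053,"jaw":1},
  {"dx":0,"dy":0,"dz":0.5,"rx":0,"ry":0,"rz":0.053,"jaw":1},
  {"dx":0,"dy":0,"dz":1,"rx":0,"ry":0,"rz":0,"jaw":1},
  {"dx":0,"dy":0,"dz":1,"rx":0,"ry":0,"rz":0,"jaw":1},
  {"dx":0,"dy":0,"dz":1,"rx":0,"ry":0,"rz":0,"jaw":1},
  {"dx":0,"dy":0,"dz":0.5,"rx":0,"ry":0,"rz":0,"jaw":1},
  {"dx":0,"dy":0,"dz":0,"rx":0,"ry":0,"rz":0,"jaw":1},
  {"dx":0,"dy":0,"dz":0,"rx":0,"ry":0,"rz":0,"jaw":1},
])

```text
t: 13.98
tcp_pos: [547.6, 393.8, 66.9]
eef_rot: [-0.0, 0.808, 0.589, -0.001]
force: [1.1, 0.5, 1.0]
grip_width: 85.5
gripper_force: 0.0
```

```bash
python3 - <<'E'
from h import *
import pickle
c=get_image("wrist");pickle.dump(c,open("w7.pkl","wb"))
to(547.8,393.6,11,72.3)
g=cv2.cvtColor(c["img"],cv2.COLOR_RGB2GRAY)
cv2.imwrite("pics/w7.png",c["img"][:,:,::-1])
E
```

```text
tcp [548.5 394.5  68.5] yaw 72.18 local mm [-1.2 -0.4 57.5] tilt [ 0.001  0.002 -1.   ] rz -0.001
```

View pics/w7.png

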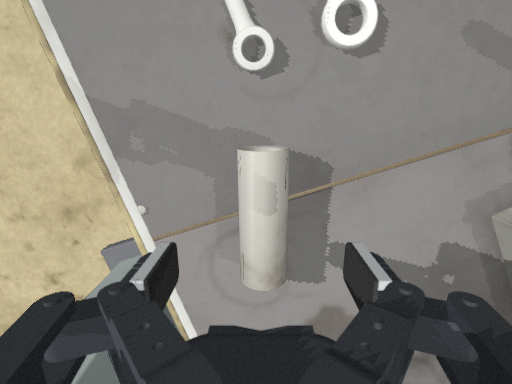

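The pipe is now upright at column 263, from row about 150 to 290, between the fingers at about 160 and 360.

```bash
python3 - <<'E'
from h import *
import pickle
c=pickle.load(open("w7.pkl","rb"));g=cv2.cvtColor(c["img"],cv2.COLOR_RGB2GRAY)
print(g[140:160,263],g[280:296,263],g[220,230:300:2])
M=rot().as_matrix();p=np.array(state()["tcp_pos"])
for z in(0,18,36):print(z,((plane(c,[[263,146],[263,152],[263,290]],z)-p)@M).round(1)[:,:2].tolist())
E
```

```text
[125 121 123 123 122 137 162 178 189 189 191 194 209 214 213 213 214 213
 211 213] [168 170 171 173 175 179 177 176 177 175 171 143 147 145 146 145] [131 135 133 134 133 180 189 193 197 203 211 214 207 208 204 203 204 199
 195 190 184 181 174 167 159 152 143 133 119 104 102 105 108 108 106]
0 [[47.8, 0.5], [43.4, 0.5], [-74.8, 0.8]]
18 [[49.7, 0.3], [45.7, 0.3], [-62.3, 0.6]]
36 [[51.6, 0.2], [48.0, 0.2], [-49.8, 0.5]]
```

>>> drive_tool([
  {"dx":-0.04,"dy":0.01,"dz":0.6,"rx":0,"ry":0,"rz":0,"jaw":1},
  {"dx":0,"dy":0,"dz":0.8,"rx":0,"ry":0,"rz":0,"jaw":1},
  {"dx":0,"dy":0,"dz":0.5,"rx":0,"ry":0,"rz":0,"jaw":1},
  {"dx":0,"dy":0,"dz":0,"rx":0,"ry":0,"rz":0,"jaw":1},
  {"dx":0,"dy":0,"dz":0,"rx":0,"ry":0,"rz":0,"jaw":1},
])

```text
t: 14.45
tcp_pos: [548.1, 392.4, 10.9]
eef_rot: [-0.0, 0.808, 0.589, 0.0]
force: [-0.6, 0.5, 0.7]
grip_width: 85.7
gripper_force: 0.0
```

>>> drive_tool([
  {"dx":0,"dy":0,"dz":0,"rx":0,"ry":0,"rz":0,"jaw":0},
  {"dx":0,"dy":0,"dz":0,"rx":0,"ry":0,"rz":0,"jaw":0},
  {"dx":0,"dy":0,"dz":0,"rx":0,"ry":0,"rz":0,"jaw":0},
  {"dx":0,"dy":0,"dz":0,"rx":0,"ry":0,"rz":0,"jaw":0},
  {"dx":0,"dy":0,"dz":0,"rx":0,"ry":0,"rz":0,"jaw":0},
  {"dx":0,"dy":0,"dz":0,"rx":0,"ry":0,"rz":0,"jaw":0},
  {"dx":0,"dy":0,"dz":0,"rx":0,"ry":0,"rz":0,"jaw":0},
  {"dx":0,"dy":0,"dz":0,"rx":0,"ry":0,"rz":0,"jaw":0},
])

```text
t: 15.12
tcp_pos: [548.5, 392.8, 11.9]
eef_rot: [-0.0, 0.808, 0.589, 0.001]
force: [-2.0, -1.2, 5.5]
grip_width: 33.4
gripper_force: 60.3
```

>>> drive_tool([
  {"dx":0,"dy":0,"dz":0,"rx":0,"ry":0,"rz":0,"jaw":0.6},
  {"dx":0,"dy":0,"dz":0,"rx":0,"ry":0,"rz":0,"jaw":0.6},
  {"dx":0,"dy":0,"dz":0.12,"rx":0,"ry":0,"rz":0,"jaw":0.6},
  {"dx":0,"dy":0,"dz":0,"rx":0,"ry":0,"rz":0,"jaw":0.6},
  {"dx":0,"dy":0,"dz":0,"rx":0,"ry":0,"rz":0,"jaw":0},
  {"dx":0,"dy":0,"dz":0,"rx":0,"ry":0,"rz":0,"jaw":0},
  {"dx":0,"dy":0,"dz":0,"rx":0,"ry":0,"rz":0,"jaw":0},
  {"dx":0,"dy":0,"dz":0,"rx":0,"ry":0,"rz":0,"jaw":0},
  {"dx":0,"dy":0,"dz":0,"rx":0,"ry":0,"rz":0,"jaw":0},
])

```text
t: 15.87
tcp_pos: [547.9, 392.1, 6.7]
eef_rot: [-0.0, 0.808, 0.589, -0.0]
force: [-1.1, 0.2, -1.1]
grip_width: 33.7
gripper_force: 59.8
```

>>> drive_tool([
  {"dx":0,"dy":0,"dz":0,"rx":0,"ry":0,"rz":0,"jaw":0.6},
  {"dx":0,"dy":0,"dz":0,"rx":0,"ry":0,"rz":0,"jaw":0.6},
  {"dx":0,"dy":0,"dz":-0.12,"rx":0,"ry":0,"rz":0,"jaw":0.6},
  {"dx":0,"dy":0,"dz":0,"rx":0,"ry":0,"rz":0,"jaw":0},
  {"dx":0,"dy":0,"dz":0,"rx":0,"ry":0,"rz":0,"jaw":0},
  {"dx":0,"dy":0,"dz":0,"rx":0,"ry":0,"rz":0,"jaw":0},
  {"dx":0,"dy":0,"dz":0,"rx":0,"ry":0,"rz":0,"jaw":0},
  {"dx":0,"dy":0,"dz":0,"rx":0,"ry":0,"rz":0,"jaw":0},
  {"dx":0,"dy":0,"dz":-0.1,"rx":0,"ry":0,"rz":0,"jaw":0},
  {"dx":0,"dy":0,"dz":-0.3,"rx":0,"ry":0,"rz":0,"jaw":0},
])

```text
t: 16.7
tcp_pos: [546.6, 390.8, 20.7]
eef_rot: [0.0, 0.808, 0.589, -0.002]
force: [-0.0, -0.5, -2.3]
grip_width: 33.4
gripper_force: 60.0
```

>>> drive_tool([
  {"dx":0,"dy":0,"dz":-0.5,"rx":0,"ry":0,"rz":0,"jaw":0},
  {"dx":0,"dy":0,"dz":-0.8,"rx":0,"ry":0,"rz":0,"jaw":0},
  {"dx":0,"dy":0,"dz":-1,"rx":0,"ry":0,"rz":0,"jaw":0},
  {"dx":0,"dy":0,"dz":-1,"rx":0,"ry":0,"rz":0,"jaw":0},
  {"dx":0,"dy":0,"dz":-0.6,"rx":0,"ry":0,"rz":0,"jaw":0},
  {"dx":0,"dy":0,"dz":0,"rx":0,"ry":0,"rz":0,"jaw":0},
  {"dx":0,"dy":0,"dz":0,"rx":0,"ry":0,"rz":0,"jaw":0},
])

```text
t: 17.28
tcp_pos: [548.1, 392.2, 140.4]
eef_rot: [-0.0, 0.808, 0.589, 0.001]
force: [0.4, 0.3, -1.7]
grip_width: 33.7
gripper_force: 59.9
```

```bash
python3 - <<'E'
from h import *
import pickle
to(598.5,29.8,None,3.5);print(state()["grip_width"])
c=get_image("wrist");pickle.dump(c,open("w8.pkl","wb"));save(c,"w8.png")
g=cv2.cvtColor(c["img"],cv2.COLOR_RGB2GRAY);print(g[200:330:3,260])
E
```

```text
tcp [548.1 392.2 140.4] yaw 72.14 local mm [-3.295e+02  1.592e+02 -3.000e-01] tilt [ 0.001  0.001 -1.   ] rz 0.763
33.71784303940053
[199 198 198 196 198 197 197 196 194 195 195 194 195 193 192 193 191 203
 190 190 194 148 151 149 148 148 150 164 163 162 163 163 162 157 157 156
 155 154 154 152 153 150 180 165]
```

View pics/w8.png

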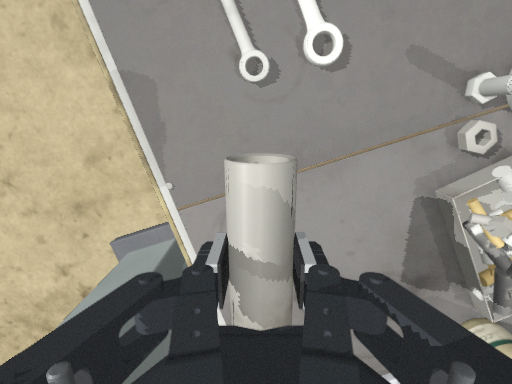

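The pipe is held level, straight along the image column at 260, with its far rim at rows 154–163.

```bash
python3 - <<'E'
from h import *
import pickle
c=pickle.load(open("w8.pkl","rb"));g=cv2.cvtColor(c["img"],cv2.COLOR_RGB2GRAY)
print(g[150:172,260])
M=rot().as_matrix();p=np.array(state()["tcp_pos"])
for r in(161,162,163):print(((plane(c,[[260,r]],p[2]+26)-p)@M).round(1)[:,:2].tolist())
E
```

```text
[136 136 136 148 159 165 187 186 187 187 187 187 188 192 207 211 214 214
 214 215 214 214]
[[53.1, -0.4]]
[[52.7, -0.4]]
[[52.2, -0.4]]
```

>>> drive_tool([
  {"dx":-0.6,"dy":0.28,"dz":0,"rx":0,"ry":0,"rz":0,"jaw":0},
  {"dx":-1,"dy":0.47,"dz":0,"rx":0,"ry":0,"rz":0,"jaw":0},
  {"dx":-1,"dy":0.47,"dz":0,"rx":0,"ry":0,"rz":0,"jaw":0},
  {"dx":-1,"dy":0.47,"dz":0,"rx":0,"ry":0,"rz":0,"jaw":0},
  {"dx":-1,"dy":0.47,"dz":0,"rx":0,"ry":0,"rz":0,"jaw":0},
  {"dx":-1,"dy":0.47,"dz":0,"rx":0,"ry":0,"rz":0,"jaw":0},
  {"dx":-1,"dy":0.47,"dz":0,"rx":0,"ry":0,"rz":0,"jaw":0},
  {"dx":-1,"dy":0.47,"dz":0,"rx":0,"ry":0,"rz":0,"jaw":0},
  {"dx":-1,"dy":0.47,"dz":0,"rx":0,"ry":0,"rz":0,"jaw":0},
  {"dx":-1,"dy":0.47,"dz":0,"rx":0,"ry":0,"rz":0,"jaw":0},
])

```text
t: 18.17
tcp_pos: [586.8, 74.3, 137.1]
eef_rot: [-0.001, 0.808, 0.589, -0.002]
force: [1.9, 0.5, -1.6]
grip_width: 33.3
gripper_force: 59.9
```

>>> drive_tool([
  {"dx":-1,"dy":0.47,"dz":0,"rx":0,"ry":0,"rz":0,"jaw":0},
  {"dx":-0.45,"dy":0.21,"dz":0,"rx":0,"ry":0,"rz":0,"jaw":0},
  {"dx":0,"dy":0,"dz":0,"rx":0,"ry":0,"rz":0.076,"jaw":0},
  {"dx":0,"dy":0,"dz":0,"rx":0,"ry":0,"rz":0.076,"jaw":0},
  {"dx":0,"dy":0,"dz":0,"rx":0,"ry":0,"rz":0.076,"jaw":0},
  {"dx":0,"dy":0,"dz":0,"rx":0,"ry":0,"rz":0.076,"jaw":0},
  {"dx":0,"dy":0,"dz":0,"rx":0,"ry":0,"rz":0.076,"jaw":0},
  {"dx":0,"dy":0,"dz":0,"rx":0,"ry":0,"rz":0.076,"jaw":0},
  {"dx":0,"dy":0,"dz":0,"rx":0,"ry":0,"rz":0.076,"jaw":0},
  {"dx":0,"dy":0,"dz":0,"rx":0,"ry":0,"rz":0.076,"jaw":0},
])

```text
t: 19.0
tcp_pos: [592.8, 28.5, 137.1]
eef_rot: [-0.0, 0.989, 0.148, -0.003]
force: [0.4, 0.0, -2.3]
grip_width: 33.2
gripper_force: 60.0
```

>>> drive_tool([
  {"dx":0,"dy":0,"dz":0,"rx":0,"ry":0,"rz":0.076,"jaw":0},
  {"dx":0,"dy":0,"dz":0,"rx":0,"ry":0,"rz":0.076,"jaw":0},
  {"dx":0,"dy":0,"dz":0,"rx":0,"ry":0,"rz":0,"jaw":0},
  {"dx":0,"dy":0,"dz":0,"rx":0,"ry":0,"rz":0,"jaw":0},
])

```text
t: 19.33
tcp_pos: [593.3, 28.8, 137.7]
eef_rot: [0.0, 0.999, 0.034, -0.002]
force: [0.1, -0.6, -1.8]
grip_width: 33.5
gripper_force: 60.0
```

```bash
python3 - <<'E'
from h import *
import pickle
to(595.8,28.7,None,3.5);print(state()["grip_width"],np.round(state()["joint_pos"],2))
c=get_image("wrist");pickle.dump(c,open("w9.pkl","wb"));save(c,"w9.png")
E
```

```text
tcp [593.3  28.8 137.7] yaw 3.93 local mm [ 2.5  0.3 -0. ] tilt [-0.004 -0.001 -1.   ] rz 0.005
33.49107828248903 [-0.05  0.63 -0.06  1.7   0.05  0.82 -1.63]
```

View pics/w9.png

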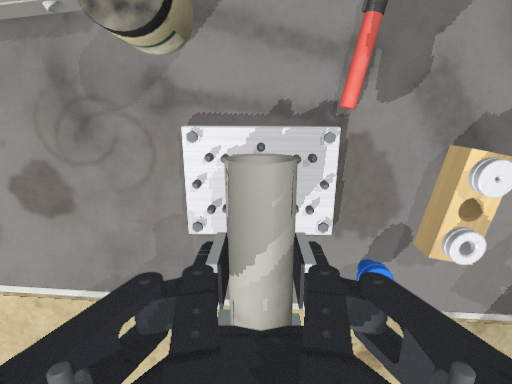

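The pipe is over the plate and hides the block beneath it; pins around it show at (212,157), (312,157) and (197,184), and the wide bush is at (465,245). Descending.

>>> drive_tool([
  {"dx":0.08,"dy":0.01,"dz":0.5,"rx":0,"ry":0,"rz":0.005,"jaw":0},
  {"dx":0,"dy":0,"dz":0.9,"rx":0,"ry":0,"rz":0,"jaw":0},
  {"dx":0,"dy":0,"dz":0.7,"rx":0,"ry":0,"rz":0,"jaw":0},
  {"dx":0,"dy":0,"dz":0.4,"rx":0,"ry":0,"rz":0,"jaw":0},
  {"dx":0,"dy":0,"dz":0.2,"rx":0,"ry":0,"rz":0,"jaw":0},
  {"dx":0,"dy":0,"dz":0,"rx":0,"ry":0,"rz":0,"jaw":0},
  {"dx":0,"dy":0,"dz":0,"rx":0,"ry":0,"rz":0,"jaw":0},
  {"dx":0,"dy":0,"dz":0,"rx":0,"ry":0,"rz":0,"jaw":0},
])

```text
t: 20.05
tcp_pos: [598.1, 28.7, 59.7]
eef_rot: [-0.0, 1.0, 0.029, 0.001]
force: [1.1, 1.0, -2.5]
grip_width: 33.5
gripper_force: 60.0
```

```bash
python3 - <<'E'
from h import *
to(595.8,28.7,49,3.5);print(state()["force"])
E
```

```text
tcp [598.1  28.7  59.7] yaw 3.31 local mm [-2.3 -0.1 10.7] tilt [ 0.003  0.    -1.   ] rz -0.002
[ 1.06234091  0.99208749 -2.4553181 ]
```

>>> drive_tool([
  {"dx":-0.07,"dy":0,"dz":0.15,"rx":0,"ry":0,"rz":0,"jaw":0},
  {"dx":0,"dy":0,"dz":0.1,"rx":0,"ry":0,"rz":0,"jaw":0},
  {"dx":0,"dy":0,"dz":0.06,"rx":0,"ry":0,"rz":0,"jaw":0},
  {"dx":0,"dy":0,"dz":0.04,"rx":0,"ry":0,"rz":0,"jaw":0},
  {"dx":0,"dy":0,"dz":0,"rx":0,"ry":0,"rz":0,"jaw":0},
  {"dx":0,"dy":0,"dz":0,"rx":0,"ry":0,"rz":0,"jaw":0},
  {"dx":0,"dy":0,"dz":0,"rx":0,"ry":0,"rz":0,"jaw":0},
])

```text
t: 20.63
tcp_pos: [595.2, 28.0, 50.9]
eef_rot: [0.0, 1.0, 0.028, 0.001]
force: [-4.0, -0.8, 13.2]
grip_width: 33.6
gripper_force: 61.4
```

>>> drive_tool([
  {"dx":0,"dy":0,"dz":-0.03,"rx":0,"ry":0,"rz":0,"jaw":1},
  {"dx":0,"dy":0,"dz":0,"rx":0,"ry":0,"rz":0,"jaw":1},
  {"dx":0,"dy":0,"dz":0,"rx":0,"ry":0,"rz":0,"jaw":1},
  {"dx":0,"dy":0,"dz":0,"rx":0,"ry":0,"rz":0,"jaw":1},
  {"dx":0,"dy":0,"dz":-0.4,"rx":0,"ry":0,"rz":0,"jaw":1},
  {"dx":0,"dy":0,"dz":-1,"rx":0,"ry":0,"rz":0,"jaw":1},
  {"dx":0,"dy":0,"dz":-1,"rx":0,"ry":0,"rz":0,"jaw":1},
  {"dx":0,"dy":0,"dz":-1,"rx":0,"ry":0,"rz":0,"jaw":1},
  {"dx":0,"dy":0,"dz":-1,"rx":0,"ry":0,"rz":0,"jaw":1},
  {"dx":0,"dy":0,"dz":-1,"rx":0,"ry":0,"rz":0,"jaw":1},
])

```text
t: 21.47
tcp_pos: [594.6, 28.6, 213.2]
eef_rot: [-0.0, 1.0, 0.029, 0.0]
force: [0.5, -0.2, -0.6]
grip_width: 85.3
gripper_force: 0.0
```

>>> drive_tool([
  {"dx":0,"dy":0,"dz":0,"rx":0,"ry":0,"rz":0,"jaw":1},
  {"dx":0,"dy":0,"dz":0,"rx":0,"ry":0,"rz":0,"jaw":1},
])

```text
t: 21.63
tcp_pos: [596.1, 28.7, 213.7]
eef_rot: [-0.0, 1.0, 0.029, 0.003]
force: [-0.4, 0.0, -1.0]
grip_width: 85.1
gripper_force: 0.0
```

```bash
python3 - <<'E'
from h import *
import pickle
to(540,-311,None,68.7)
c=get_image("wrist");pickle.dump(c,open("w10.pkl","wb"))
cv2.imwrite("pics/w10.png",cv2.resize(c["img"][100:270,150:370,::-1],None,fx=3.5,fy=3.5,interpolation=cv2.INTER_CUBIC))
E
```

```text
tcp [596.1  28.7 213.7] yaw 3.29 local mm [-75.5 335.9  -0.5] tilt [ 0.005  0.001 -1.   ] rz -0.727
```

View pics/w10.png

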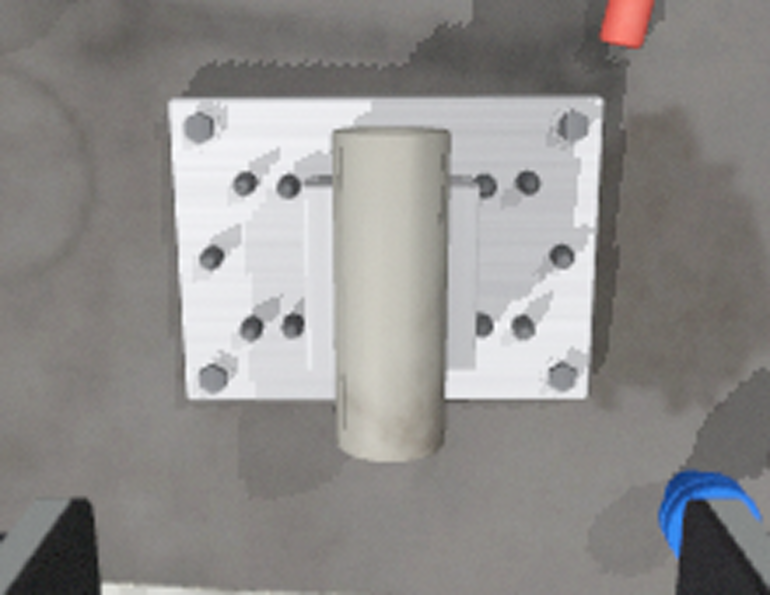

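The block sits inside its six inner pins, its shoulders at crop columns 305–478, and the pipe lies in the groove from crop (390,133) to (390,460). I'll check the centring numerically.

```bash
python3 - <<'E'
from h import *
import pickle
c=pickle.load(open("w10.pkl","rb"));g=cv2.cvtColor(c["img"],cv2.COLOR_RGB2GRAY)
print(g[132:145,262],g[222:236,262],g[146:160,242],g[198:212,242],g[198:212,283])
f=lambda v:100+v/3.5;h=lambda u:150+u/3.5
P=plane(c,[[h(390),f(134)],[h(390),f(460)]],75);print("pipe",P.round(1),P.mean(0))
P=plane(c,[[h(320),f(187)],[h(320),f(370)],[h(465),f(187)],[h(465),f(370)]],48);print("block",P.round(1),P.mean(0))
P=plane(c,[[h(305),f(300)],[h(477),f(300)]],48);print(P.mean(0))
for t in(120,150,170):print("plate",rect(c,(190,120,330,220),t,12))
# pins ( tops )
P=plane(c,[[h(x),f(y)] for x,y in [(245,182),(527,182),(251,326),(523,326),(211,257),(562,256)]],20);print(P.mean(0),P.round(1).tolist())
E
```

```text
[197 197 198 193 153 161 172 194 191 193 194 193 194] [177 177 175 179 180 182 186 186 182 179 135 139 137 139] [198 195 193 194 122 123 133 183 220 219 220 218 217 218] [216 217 216 216 217 217 216 217 217 215 214 213 214 215] [193 192 193 192 192 192 194 208 233 230 228 228 231 232]
pipe [[645.2  31.   75. ]
 [546.5  25.2  75. ]] [595.82067305  28.12229509  75.        ]
block [[625.7  51.7  48. ]
 [565.7  49.4  48. ]
 [628.3   6.4  48. ]
 [568.4   1.7  48. ]] [597.0412369   27.31089311  48.        ]
[590.70116696  27.42197062  48.        ]
plate [(599.6, 30.6, 181.7, 124.9, 93.3)]
plate [(595.0, 29.8, 149.2, 115.6, 93.3)]
plate [(599.1, 30.1, 148.7, 107.4, 93.3)]
[599.65319589  29.40910776  20.        ] [[622.4, 79.1, 20.0], [627.9, -17.0, 20.0], [571.6, 76.0, 20.0], [577.2, -20.4, 20.0], [595.7, 90.4, 20.0], [603.1, -31.6, 20.0]]
```

Pipe middle is about 1 mm from the block middle, which is good enough. On to the bridge.

>>> drive_tool([
  {"dx":-0.22,"dy":1,"dz":0,"rx":0,"ry":0,"rz":0,"jaw":1},
  {"dx":-0.22,"dy":1,"dz":0,"rx":0,"ry":0,"rz":0,"jaw":1},
  {"dx":-0.22,"dy":1,"dz":0,"rx":0,"ry":0,"rz":0,"jaw":1},
  {"dx":-0.22,"dy":1,"dz":0,"rx":0,"ry":0,"rz":0,"jaw":1},
  {"dx":-0.22,"dy":1,"dz":0,"rx":0,"ry":0,"rz":0,"jaw":1},
  {"dx":-0.22,"dy":1,"dz":0,"rx":0,"ry":0,"rz":0,"jaw":1},
  {"dx":-0.22,"dy":1,"dz":0,"rx":0,"ry":0,"rz":0,"jaw":1},
  {"dx":-0.22,"dy":1,"dz":0,"rx":0,"ry":0,"rz":0,"jaw":1},
  {"dx":-0.22,"dy":1,"dz":0,"rx":0,"ry":0,"rz":0,"jaw":1},
  {"dx":-0.22,"dy":1,"dz":0,"rx":0,"ry":0,"rz":0,"jaw":1},
])

```text
t: 22.52
tcp_pos: [544.6, -275.7, 209.0]
eef_rot: [-0.001, 1.0, 0.029, -0.002]
force: [-0.4, -0.6, -0.3]
grip_width: 85.8
gripper_force: 0.0
```

>>> drive_tool([
  {"dx":-0.3,"dy":1,"dz":0,"rx":0,"ry":0,"rz":0,"jaw":1},
  {"dx":0,"dy":0.1,"dz":0,"rx":0,"ry":0,"rz":-0.073,"jaw":1},
  {"dx":0,"dy":0,"dz":0,"rx":0,"ry":0,"rz":-0.073,"jaw":1},
  {"dx":0,"dy":0,"dz":0,"rx":0,"ry":0,"rz":-0.073,"jaw":1},
  {"dx":0,"dy":0,"dz":0,"rx":0,"ry":0,"rz":-0.073,"jaw":1},
  {"dx":0,"dy":0,"dz":0,"rx":0,"ry":0,"rz":-0.073,"jaw":1},
  {"dx":0,"dy":0,"dz":0,"rx":0,"ry":0,"rz":-0.073,"jaw":1},
  {"dx":0,"dy":0,"dz":0,"rx":0,"ry":0,"rz":-0.073,"jaw":1},
  {"dx":0,"dy":0,"dz":0,"rx":0,"ry":0,"rz":-0.073,"jaw":1},
  {"dx":0,"dy":0,"dz":0,"rx":0,"ry":0,"rz":-0.073,"jaw":1},
])

```text
t: 23.35
tcp_pos: [537.9, -307.7, 208.8]
eef_rot: [-0.002, 0.854, 0.521, -0.001]
force: [0.8, 0.2, -0.1]
grip_width: 85.3
gripper_force: 0.0
```

>>> drive_tool([
  {"dx":0,"dy":0,"dz":0,"rx":0,"ry":0,"rz":-0.07,"jaw":1},
  {"dx":0,"dy":0,"dz":0,"rx":0,"ry":0,"rz":0,"jaw":1},
  {"dx":0,"dy":0,"dz":0,"rx":0,"ry":0,"rz":0,"jaw":1},
  {"dx":0,"dy":0,"dz":0,"rx":0,"ry":0,"rz":0,"jaw":1},
])

```text
t: 23.68
tcp_pos: [538.5, -308.0, 209.9]
eef_rot: [-0.001, 0.826, 0.563, -0.0]
force: [0.6, 0.9, 0.1]
grip_width: 85.7
gripper_force: 0.0
```

```bash
python3 - <<'E'
from h import *
import pickle
to(540,-311,None,68.7)
c=get_image("wrist");pickle.dump(c,open("w11.pkl","wb"))
g=cv2.cvtColor(c["img"],cv2.COLOR_RGB2GRAY)
q=proj(c,[[540,-311,87]])[0];print(q)
x,y=q.astype(int);b=(x-60,y-75,x+60,y+75)
for t in(150,170,190,205):print(t,rect(c,b,t,87,n=2))
# hole
m=np.zeros_like(g);m[y-25:y+25,x-25:x+25]=(g[y-25:y+25,x-25:x+25]<130)*255
n,l,s,ce=cv2.connectedComponentsWithStats(m)
for i in range(1,n):
    if s[i,4]>40: print(ce[i].round(1),s[i],plane(c,[ce[i]],87).round(1))
print(g[y,x-50:x+50:2])
E
```

```text
tcp [ 538.5 -308.   209.9] yaw 68.59 local mm [-2.3  2.4 -0. ] tilt [-0.002  0.001 -1.   ] rz -0.001
[263.89914782 192.7970607 ]
150 [(529.6, -319.8, 137.4, 53.9, 67.9), (478.8, -315.5, 33.5, 6.1, 90.1)]
170 [(534.7, -321.9, 137.2, 42.4, 68.2), (478.6, -314.0, 24.9, 5.8, 89.9)]
190 [(539.9, -311.2, 111.7, 40.2, 68.4), (503.9, -380.8, 12.7, 4.7, 158.6)]
205 [(540.4, -310.9, 110.6, 39.4, 68.8), (503.2, -381.2, 11.7, 3.6, 158.6)]
[240.3 173.4] [238 167   6  16  53] [[ 525.8 -284.7   87. ]]
[286.4 194.2] [285 174   3  39  79] [[ 560.1 -320.4   87. ]]
[263.3 192.2] [253 181  23  22 281] [[ 539.7 -310.2   87. ]]
[240.4 201.9] [238 184   6  33 173] [[ 515.  -311.2   87. ]]
[119 118 120 117 118 117 118 115 118 121 120 119 120 118 119 128 220 225
 224 203 123 129 127 129 127 125 128 129 128 130 128 181 222 225 223 226
 136 128 126 122 127 128 127 128 127 127 127 127 128 126]
```

>>> drive_tool([
  {"dx":-0.07,"dy":0.08,"dz":0.7,"rx":0,"ry":0,"rz":0,"jaw":1},
  {"dx":0,"dy":0,"dz":1,"rx":0,"ry":0,"rz":0,"jaw":1},
  {"dx":0,"dy":0,"dz":1,"rx":0,"ry":0,"rz":0,"jaw":1},
  {"dx":0,"dy":0,"dz":1,"rx":0,"ry":0,"rz":0,"jaw":1},
  {"dx":0,"dy":0,"dz":0.7,"rx":0,"ry":0,"rz":0,"jaw":1},
  {"dx":0,"dy":0,"dz":0.25,"rx":0,"ry":0,"rz":0,"jaw":1},
  {"dx":0,"dy":0,"dz":0,"rx":0,"ry":0,"rz":0,"jaw":1},
  {"dx":0,"dy":0,"dz":0,"rx":0,"ry":0,"rz":0,"jaw":1},
])

```text
t: 24.4
tcp_pos: [541.3, -311.1, 72.0]
eef_rot: [0.0, 0.826, 0.564, 0.0]
force: [-0.4, -0.5, 1.7]
grip_width: 85.6
gripper_force: 0.0
```

```bash
python3 - <<'E'
from h import *
to(540,-311,70,68.6);print(state()["force"])
E
```

```text
tcp [ 541.3 -311.1   72. ] yaw 68.7 local mm [-0.3 -1.2  2. ] tilt [ 0.001 -0.    -1.   ] rz 0.001
[-0.40507932 -0.49768319  1.7219996 ]
```

>>> drive_tool([
  {"dx":-0.01,"dy":-0.04,"dz":0.06,"rx":0,"ry":0,"rz":0,"jaw":1},
  {"dx":0,"dy":0,"dz":0,"rx":0,"ry":0,"rz":0,"jaw":0},
  {"dx":0,"dy":0,"dz":0,"rx":0,"ry":0,"rz":0,"jaw":0},
  {"dx":0,"dy":0,"dz":0,"rx":0,"ry":0,"rz":0,"jaw":0},
  {"dx":0,"dy":0,"dz":0,"rx":0,"ry":0,"rz":0,"jaw":0},
  {"dx":0,"dy":0,"dz":0,"rx":0,"ry":0,"rz":0,"jaw":0},
  {"dx":0,"dy":0,"dz":0,"rx":0,"ry":0,"rz":0,"jaw":0},
])

```text
t: 24.98
tcp_pos: [540.4, -311.4, 70.7]
eef_rot: [0.001, 0.826, 0.564, 0.001]
force: [0.6, 0.5, 5.2]
grip_width: 38.3
gripper_force: 62.0
```

>>> drive_tool([
  {"dx":0,"dy":0,"dz":-0.3,"rx":0,"ry":0,"rz":0,"jaw":0},
  {"dx":0,"dy":0,"dz":-0.6,"rx":0,"ry":0,"rz":0,"jaw":0},
  {"dx":0,"dy":0,"dz":-0.9,"rx":0,"ry":0,"rz":0,"jaw":0},
  {"dx":0,"dy":0,"dz":-1,"rx":0,"ry":0,"rz":0,"jaw":0},
  {"dx":0,"dy":0,"dz":-1,"rx":0,"ry":0,"rz":0,"jaw":0},
  {"dx":0,"dy":0,"dz":-0.6,"rx":0,"ry":0,"rz":0,"jaw":0},
  {"dx":0,"dy":0,"dz":-0.3,"rx":0,"ry":0,"rz":0.02,"jaw":0},
  {"dx":0,"dy":0,"dz":0,"rx":0,"ry":0,"rz":0.05,"jaw":0},
  {"dx":0,"dy":0,"dz":0,"rx":0,"ry":0,"rz":0.07,"jaw":0},
  {"dx":0,"dy":0,"dz":0,"rx":0,"ry":0,"rz":0.075,"jaw":0},
])

```text
t: 25.82
tcp_pos: [537.7, -310.4, 209.0]
eef_rot: [-0.002, 0.91, 0.414, -0.001]
force: [0.4, 0.7, -3.5]
grip_width: 38.5
gripper_force: 61.2
```

>>> drive_tool([
  {"dx":0,"dy":0,"dz":0,"rx":0,"ry":0,"rz":0.075,"jaw":0},
  {"dx":0,"dy":0,"dz":0,"rx":0,"ry":0,"rz":0.075,"jaw":0},
  {"dx":0,"dy":0,"dz":0,"rx":0,"ry":0,"rz":0.075,"jaw":0},
  {"dx":0,"dy":0,"dz":0,"rx":0,"ry":0,"rz":0.075,"jaw":0},
  {"dx":0,"dy":0,"dz":0,"rx":0,"ry":0,"rz":0.075,"jaw":0},
  {"dx":0,"dy":0,"dz":0,"rx":0,"ry":0,"rz":0.07,"jaw":0},
  {"dx":0,"dy":0,"dz":0,"rx":0,"ry":0,"rz":0.05,"jaw":0},
  {"dx":0,"dy":0,"dz":0,"rx":0,"ry":0,"rz":0.015,"jaw":0},
  {"dx":0,"dy":0,"dz":0,"rx":0,"ry":0,"rz":0,"jaw":0},
  {"dx":0,"dy":0,"dz":0,"rx":0,"ry":0,"rz":0,"jaw":0},
])

```text
t: 26.65
tcp_pos: [538.7, -310.4, 209.6]
eef_rot: [-0.001, 1.0, 0.031, -0.001]
force: [0.7, 0.6, -3.0]
grip_width: 38.7
gripper_force: 61.1
```

```bash
python3 - <<'E'
from h import *
to(599,29.7,None,3.3);print(state()["grip_width"])
E
```

```text
tcp [ 538.7 -310.4  209.6] yaw 3.54 local mm [ 8.120e+01 -3.358e+02  3.000e-01] tilt [-0.002  0.001 -1.   ] rz 0.003
38.728479803526824
```

>>> drive_tool([
  {"dx":0.1,"dy":-0.4,"dz":0,"rx":0,"ry":0,"rz":0.003,"jaw":0},
  {"dx":0.2,"dy":-0.8,"dz":0,"rx":0,"ry":0,"rz":0,"jaw":0},
  {"dx":0.24,"dy":-1,"dz":0,"rx":0,"ry":0,"rz":0,"jaw":0},
  {"dx":0.24,"dy":-1,"dz":0,"rx":0,"ry":0,"rz":0,"jaw":0},
  {"dx":0.24,"dy":-1,"dz":0,"rx":0,"ry":0,"rz":0,"jaw":0},
  {"dx":0.24,"dy":-1,"dz":0,"rx":0,"ry":0,"rz":0,"jaw":0},
  {"dx":0.24,"dy":-1,"dz":0,"rx":0,"ry":0,"rz":0,"jaw":0},
  {"dx":0.24,"dy":-1,"dz":0,"rx":0,"ry":0,"rz":0,"jaw":0},
  {"dx":0.24,"dy":-1,"dz":0,"rx":0,"ry":0,"rz":0,"jaw":0},
  {"dx":0.24,"dy":-1,"dz":0,"rx":0,"ry":0,"rz":0,"jaw":0},
])

```text
t: 27.48
tcp_pos: [590.0, -28.8, 210.7]
eef_rot: [-0.001, 1.0, 0.029, -0.0]
force: [0.4, 0.1, -4.2]
grip_width: 38.5
gripper_force: 61.1
```

>>> drive_tool([
  {"dx":0.24,"dy":-1,"dz":0,"rx":0,"ry":0,"rz":0,"jaw":0},
  {"dx":0.15,"dy":-0.65,"dz":0,"rx":0,"ry":0,"rz":0,"jaw":0},
  {"dx":0.1,"dy":-0.35,"dz":0,"rx":0,"ry":0,"rz":0,"jaw":0},
  {"dx":0,"dy":0,"dz":0,"rx":0,"ry":0,"rz":0,"jaw":0},
  {"dx":0,"dy":0,"dz":0,"rx":0,"ry":0,"rz":0,"jaw":0},
  {"dx":0,"dy":0,"dz":0,"rx":0,"ry":0,"rz":0,"jaw":0},
])

```text
t: 27.98
tcp_pos: [601.4, 26.1, 210.5]
eef_rot: [0.001, 1.0, 0.026, -0.0]
force: [0.4, -0.4, -3.5]
grip_width: 38.2
gripper_force: 61.2
```

```bash
python3 - <<'E'
from h import *
import pickle
to(599,29.7,None,3.3);print(state()["grip_width"])
c=get_image("wrist");pickle.dump(c,open("w12.pkl","wb"));save(c,"w12.png")
g=cv2.cvtColor(c["img"],cv2.COLOR_RGB2GRAY)
p=np.array(state()["tcp_pos"]);M=rot().as_matrix()
# expected bridge hole & bar corners px if bridge origin at tcp, bar top at tcp+16.3
L=np.array([[56,20],[56,-20],[-56,20],[-56,-20],[0,0]])
print(proj(c,[p+M@np.array([a,b,-16.3]) for a,b in L]).round(1))
E
```

```text
tcp [601.4  26.1 210.5] yaw 3.01 local mm [-2.2 -3.7 -0. ] tilt [-0.001 -0.003 -1.   ] rz -0.003
38.183437128873656
[[306.9 148. ]
 [216.9 147.9]
 [297.4 350.9]
 [225.6 350.8]
 [261.7 260.9]]
```

The bridge's long axis has to lie along the plate's y, so the tool yaw must be about 93°. I'll turn it back a quarter turn.

>>> drive_tool([
  {"dx":0,"dy":0,"dz":0,"rx":0,"ry":0,"rz":-0.03,"jaw":0},
  {"dx":0,"dy":0,"dz":0,"rx":0,"ry":0,"rz":-0.06,"jaw":0},
  {"dx":0,"dy":0,"dz":0,"rx":0,"ry":0,"rz":-0.077,"jaw":0},
  {"dx":0,"dy":0,"dz":0,"rx":0,"ry":0,"rz":-0.077,"jaw":0},
  {"dx":0,"dy":0,"dz":0,"rx":0,"ry":0,"rz":-0.077,"jaw":0},
  {"dx":0,"dy":0,"dz":0,"rx":0,"ry":0,"rz":-0.077,"jaw":0},
  {"dx":0,"dy":0,"dz":0,"rx":0,"ry":0,"rz":-0.077,"jaw":0},
  {"dx":0,"dy":0,"dz":0,"rx":0,"ry":0,"rz":-0.077,"jaw":0},
  {"dx":0,"dy":0,"dz":0,"rx":0,"ry":0,"rz":-0.077,"jaw":0},
  {"dx":0,"dy":0,"dz":0,"rx":0,"ry":0,"rz":-0.077,"jaw":0},
])

```text
t: 28.87
tcp_pos: [601.6, 26.1, 210.5]
eef_rot: [0.001, 0.835, 0.551, -0.001]
force: [0.4, 0.6, -3.7]
grip_width: 38.4
gripper_force: 61.1
```

>>> drive_tool([
  {"dx":0,"dy":0,"dz":0,"rx":0,"ry":0,"rz":-0.077,"jaw":0},
  {"dx":0,"dy":0,"dz":0,"rx":0,"ry":0,"rz":-0.077,"jaw":0},
  {"dx":0,"dy":0,"dz":0,"rx":0,"ry":0,"rz":-0.077,"jaw":0},
  {"dx":0,"dy":0,"dz":0,"rx":0,"ry":0,"rz":-0.066,"jaw":0},
  {"dx":0,"dy":0,"dz":0,"rx":0,"ry":0,"rz":-0.04,"jaw":0},
  {"dx":0,"dy":0,"dz":0,"rx":0,"ry":0,"rz":-0.03,"jaw":0},
  {"dx":0,"dy":0,"dz":0,"rx":0,"ry":0,"rz":0,"jaw":0},
  {"dx":0,"dy":0,"dz":0,"rx":0,"ry":0,"rz":0,"jaw":0},
])

```text
t: 29.53
tcp_pos: [601.6, 26.8, 210.4]
eef_rot: [0.0, 0.646, 0.763, -0.001]
force: [0.5, -0.1, -3.2]
grip_width: 38.7
gripper_force: 61.1
```

```bash
python3 - <<'E'
from h import *
import pickle
to(599,29.7,None,93.3);print(state()["grip_width"])
c=get_image("wrist");pickle.dump(c,open("w13.pkl","wb"))
g=cv2.cvtColor(c["img"],cv2.COLOR_RGB2GRAY)
p=np.array(state()["tcp_pos"]);M=rot().as_matrix()
L=np.array([[56,20],[56,-20],[0,0]])
print(proj(c,[p+M@np.array([a,b,-16.3]) for a,b in L]).round(1).tolist())
q=proj(c,[p+M@np.array([56,0,-16.3])])[0].astype(int);print(q,g[q[1]-20:q[1]+20,q[0]],g[q[1]+15,q[0]-60:q[0]+60:2])
for t in(150,170,190):print("plate",rect(c,(150,60,360,235),t,12))
E
```

```text
tcp [601.6  26.8 210.4] yaw 99.51 local mm [ 3.3 -2.1 -0. ] tilt [-0.    -0.001 -1.   ] rz 0.069
38.719940903277994
[[306.8, 149.0], [216.9, 149.1], [261.8, 261.7]]
[261 149] [234 232 220 219 219 219 216 180 181 181 182 180 182 182 183 183 188 182
 177 183 208 214 215 215 214 215 216 216 214 216 215 215 214 215 216 215
 216 215 216 215] [134 134 132 133 143 182 158 180 216 215 213 217 201 123 120  52  49  50
  53  51  51 126 123 211 216 217 217 218 220 219 215 227 229 214 211 210
 214 126 124  74  49  49  49  54  51 123 122 173 210 217 219 216 103 100
 100  98 121 115 114 112]
plate [(596.2, 25.7, 162.3, 122.9, 97.2)]
plate [(596.8, 25.8, 162.2, 121.5, 97.2)]
plate [(596.9, 25.8, 162.2, 121.4, 97.2)]
```

>>> drive_tool([
  {"dx":0,"dy":0,"dz":0,"rx":0,"ry":0,"rz":0.035,"jaw":0},
  {"dx":0,"dy":0,"dz":0.3,"rx":0,"ry":0,"rz":0.034,"jaw":0},
  {"dx":0.1,"dy":-0.08,"dz":0.7,"rx":0,"ry":0,"rz":0,"jaw":0},
  {"dx":0,"dy":0,"dz":0.8,"rx":0,"ry":0,"rz":0,"jaw":0},
  {"dx":0,"dy":0,"dz":0.7,"rx":0,"ry":0,"rz":0,"jaw":0},
  {"dx":0,"dy":0,"dz":0.5,"rx":0,"ry":0,"rz":0,"jaw":0},
  {"dx":0,"dy":0,"dz":0.3,"rx":0,"ry":0,"rz":0,"jaw":0},
  {"dx":0,"dy":0,"dz":0,"rx":0,"ry":0,"rz":0,"jaw":0},
  {"dx":0,"dy":0,"dz":0,"rx":0,"ry":0,"rz":0,"jaw":0},
  {"dx":0,"dy":0,"dz":0,"rx":0,"ry":0,"rz":0,"jaw":0},
])

```text
t: 30.42
tcp_pos: [600.2, 32.2, 112.9]
eef_rot: [0.001, 0.685, 0.729, 0.001]
force: [0.7, -0.4, -3.1]
grip_width: 38.4
gripper_force: 61.0
```

```bash
python3 - <<'E'
from h import *
import pickle
to(599,29.8,83,93.3);print(state()["grip_width"],state()["force"])
c=get_image("wrist");pickle.dump(c,open("w14.pkl","wb"));save(c,"w14.png")
g=cv2.cvtColor(c["img"],cv2.COLOR_RGB2GRAY)
P=np.array([[0,62],[26,49],[-26,49]]);a=np.radians(3.3);M=np.array([[np.cos(a),-np.sin(a)],[np.sin(a),np.cos(a)]])
print(proj(c,np.c_[P@M.T+[599,29.8],np.full(3,22)]).round(1).tolist())
E
```

```text
tcp [600.2  32.2 112.9] yaw 93.53 local mm [-2.3 -1.4 29.9] tilt [ 0.003  0.    -1.   ] rz 0.003
38.43092505218059 [ 0.66794223 -0.42047235 -3.11196227]
[[259.5, 129.8], [291.0, 146.1], [227.8, 145.9]]
```

View pics/w14.png

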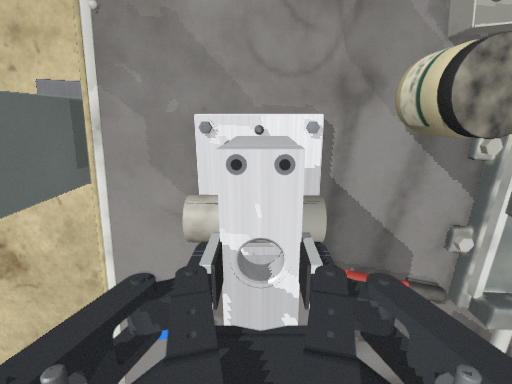

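The bridge is held straight over the plate: its far edge is at row 137–149, the far outer pin at (259,129) is as predicted, and the pipe crosses underneath at row 218. Lowering.

>>> drive_tool([
  {"dx":-0.075,"dy":-0.045,"dz":0.2,"rx":0,"ry":0,"rz":0.003,"jaw":0},
  {"dx":0,"dy":0,"dz":0.2,"rx":0,"ry":0,"rz":0,"jaw":0},
  {"dx":0,"dy":0,"dz":0.1,"rx":0,"ry":0,"rz":0,"jaw":0},
  {"dx":0,"dy":0,"dz":0,"rx":0,"ry":0,"rz":0,"jaw":0},
  {"dx":0,"dy":0,"dz":0,"rx":0,"ry":0,"rz":0,"jaw":0},
  {"dx":0,"dy":0,"dz":0,"rx":0,"ry":0,"rz":0,"jaw":0},
])

```text
t: 30.97
tcp_pos: [598.1, 29.8, 96.7]
eef_rot: [-0.0, 0.686, 0.727, 0.0]
force: [0.5, 0.1, -3.2]
grip_width: 38.3
gripper_force: 61.2
```

```bash
python3 - <<'E'
from h import *
to(599,29.8,82.7,93.3);print(state()["force"])
E
```

```text
tcp [598.1  29.8  96.7] yaw 93.3 local mm [-0.1  0.9 14. ] tilt [ 0.  0. -1.] rz -0.0
[ 0.46880281  0.09034487 -3.19556955]
```

>>> drive_tool([
  {"dx":0,"dy":0.02,"dz":0.12,"rx":0,"ry":0,"rz":0,"jaw":0},
  {"dx":0,"dy":0,"dz":0.12,"rx":0,"ry":0,"rz":0,"jaw":0},
  {"dx":0,"dy":0,"dz":0.12,"rx":0,"ry":0,"rz":0,"jaw":0},
  {"dx":0,"dy":0,"dz":0.1,"rx":0,"ry":0,"rz":0,"jaw":0},
  {"dx":0,"dy":0,"dz":0.04,"rx":0,"ry":0,"rz":0,"jaw":0},
  {"dx":0,"dy":0,"dz":0,"rx":0,"ry":0,"rz":0,"jaw":0},
  {"dx":0,"dy":0,"dz":0,"rx":0,"ry":0,"rz":0,"jaw":0},
])

```text
t: 31.55
tcp_pos: [598.4, 29.6, 82.6]
eef_rot: [0.0, 0.687, 0.727, -0.0]
force: [-2.9, -0.7, 6.3]
grip_width: 38.5
gripper_force: 62.2
```

>>> drive_tool([
  {"dx":0,"dy":0,"dz":-0.02,"rx":0,"ry":0,"rz":0,"jaw":1},
  {"dx":0,"dy":0,"dz":0,"rx":0,"ry":0,"rz":0,"jaw":1},
  {"dx":0,"dy":0,"dz":0,"rx":0,"ry":0,"rz":0,"jaw":1},
  {"dx":0,"dy":0,"dz":0,"rx":0,"ry":0,"rz":0,"jaw":1},
  {"dx":0,"dy":0,"dz":-0.3,"rx":0,"ry":0,"rz":0,"jaw":1},
  {"dx":0,"dy":0,"dz":-0.8,"rx":0,"ry":0,"rz":0,"jaw":1},
  {"dx":0,"dy":0,"dz":-1,"rx":0,"ry":0,"rz":0,"jaw":1},
  {"dx":0,"dy":0,"dz":-1,"rx":0,"ry":0,"rz":0,"jaw":1},
  {"dx":0,"dy":0,"dz":-1,"rx":0,"ry":0,"rz":0,"jaw":1},
  {"dx":0,"dy":0,"dz":0,"rx":0,"ry":0,"rz":0,"jaw":1},
])

```text
t: 32.38
tcp_pos: [602.5, 31.1, 212.6]
eef_rot: [0.004, 0.686, 0.727, 0.006]
force: [0.7, 0.2, 1.5]
grip_width: 85.2
gripper_force: 0.0
```

>>> drive_tool([
  {"dx":0,"dy":0,"dz":0,"rx":0,"ry":0,"rz":0,"jaw":1},
  {"dx":0,"dy":0,"dz":0,"rx":0,"ry":0,"rz":0,"jaw":1},
])

```text
t: 32.55
tcp_pos: [598.0, 29.4, 205.1]
eef_rot: [-0.0, 0.687, 0.727, -0.0]
force: [0.1, 0.1, 0.1]
grip_width: 85.4
gripper_force: 0.0
```

```bash
cat >> h.py <<'E'
def dark(c,P,r,t,inv=False):
    g=cv2.cvtColor(c["img"],cv2.COLOR_RGB2GRAY).astype(int)
    x,y=proj(c,[P])[0].round().astype(int);m=np.zeros(g.shape,np.uint8)
    s=(slice(max(y-r,0),y+r),slice(max(x-r,0),x+r));m[s]=((g[s]>t) if inv else (g[s]<t))*255
    n,l,st,ce=cv2.connectedComponentsWithStats(m)
    print("px",x,y);out=[(st[i,4],ce[i].round(1).tolist(),st[i,:4].tolist(),plane(c,[ce[i]],P[2]).round(1).tolist()) for i in range(1,n) if st[i,4]>20]
    for o in sorted(out)[::-1][:4]:print(o)
E
python3 - <<'E'
from h import *
import pickle
to(557.5,-168,None,-7)
c=get_image("wrist");pickle.dump(c,open("w15.pkl","wb"))
g=cv2.cvtColor(c["img"],cv2.COLOR_RGB2GRAY)
for t in(170,185,200):print("bar",rect(c,(200,110,320,290),t,99))
dark(c,[598.4,29.6,99],25,185);dark(c,[598.4,29.6,99],25,160)
x,y=proj(c,[[598.4,29.6,99]])[0].astype(int);print(g[y,x-36:x+36:2])
w=pickle.load(open("w9.pkl","rb"))
print("wide",plane(w,[[465,245]],44),"narrow",plane(w,[[491,178]],44))
hsv=cv2.cvtColor(w["img"],cv2.COLOR_RGB2HSV);b=np.argwhere((hsv[...,0]>100)&(hsv[...,0]<125)&(hsv[...,1]>150))[:,::-1]
print("blue",plane(w,[b.min(0),b.max(0)],17).round(),b.min(0),b.max(0))
E
```

```text
tcp [598.   29.4 205.1] yaw 93.29 local mm [-1.948e+02 -5.180e+01  1.000e-01] tilt [-0.001 -0.    -1.   ] rz 1.114
bar [(594.2, 38.9, 128.0, 87.6, 93.3)]
bar [(594.3, 38.9, 128.0, 87.2, 93.3)]
bar [(597.5, 39.1, 128.0, 79.8, 93.3)]
px 262 195
(np.int32(478), [261.0, 193.0], [249, 182, 26, 24], [[597.8, 31.8, 99.0]])
(np.int32(79), [285.3, 187.3], [284, 170, 3, 33], [[619.6, 38.4, 99.0]])
(np.int32(73), [238.4, 198.2], [237, 188, 4, 20], [[577.2, 25.6, 99.0]])
px 262 195
(np.int32(435), [260.9, 192.6], [249, 182, 26, 23], [[597.7, 32.1, 99.0]])
(np.int32(32), [285.6, 177.7], [285, 170, 2, 18], [[619.1, 47.4, 99.0]])
(np.int32(28), [238.3, 198.8], [237, 195, 4, 8], [[577.1, 25.0, 99.0]])
(np.int32(24), [285.1, 198.4], [284, 194, 3, 9], [[620.3, 27.9, 99.0]])
[162 148 152 153 153 155 156 158 230 229 230 234 158 121 125 128 130 132
 131 132 130 131 133 130 184 211 232 231 232 233 154 155 156 157 157 154]
wide [[ 560.77927987 -163.3981399    44.        ]] narrow [[ 624.89686503 -168.62405217   44.        ]]
blue [[ 526.  -77.   17.]
 [ 503. -120.   17.]] [357 259] [393 280]
```

>>> drive_tool([
  {"dx":-1,"dy":-0.26,"dz":0,"rx":0,"ry":0,"rz":0,"jaw":1},
  {"dx":-1,"dy":-0.26,"dz":0,"rx":0,"ry":0,"rz":0,"jaw":1},
  {"dx":-1,"dy":-0.26,"dz":0,"rx":0,"ry":0,"rz":0,"jaw":1},
  {"dx":-1,"dy":-0.26,"dz":0,"rx":0,"ry":0,"rz":0,"jaw":1},
  {"dx":-1,"dy":-0.26,"dz":0,"rx":0,"ry":0,"rz":0,"jaw":1},
  {"dx":-1,"dy":-0.26,"dz":0,"rx":0,"ry":0,"rz":0,"jaw":1},
  {"dx":-0.5,"dy":-0.13,"dz":0,"rx":0,"ry":0,"rz":0,"jaw":1},
  {"dx":0,"dy":0,"dz":0,"rx":0,"ry":0,"rz":0.078,"jaw":1},
  {"dx":0,"dy":0,"dz":0,"rx":0,"ry":0,"rz":0.078,"jaw":1},
  {"dx":0,"dy":0,"dz":0,"rx":0,"ry":0,"rz":0.078,"jaw":1},
])

```text
t: 33.43
tcp_pos: [557.8, -168.5, 203.3]
eef_rot: [-0.002, 0.81, 0.586, -0.001]
force: [0.1, 0.2, 0.5]
grip_width: 85.4
gripper_force: 0.0
```

>>> drive_tool([
  {"dx":0,"dy":0,"dz":0,"rx":0,"ry":0,"rz":0.078,"jaw":0.65},
  {"dx":0,"dy":0,"dz":0,"rx":0,"ry":0,"rz":0.078,"jaw":0.65},
  {"dx":0,"dy":0,"dz":0,"rx":0,"ry":0,"rz":0.078,"jaw":0.65},
  {"dx":0,"dy":0,"dz":0,"rx":0,"ry":0,"rz":0.078,"jaw":0.65},
  {"dx":0,"dy":0,"dz":0,"rx":0,"ry":0,"rz":0.078,"jaw":0.65},
  {"dx":0,"dy":0,"dz":0,"rx":0,"ry":0,"rz":0.078,"jaw":0.65},
  {"dx":0,"dy":0,"dz":0,"rx":0,"ry":0,"rz":0.078,"jaw":0.65},
  {"dx":0,"dy":0,"dz":0,"rx":0,"ry":0,"rz":0.078,"jaw":0.65},
  {"dx":0,"dy":0,"dz":0,"rx":0,"ry":0,"rz":0.078,"jaw":0.65},
  {"dx":0,"dy":0,"dz":0,"rx":0,"ry":0,"rz":0.078,"jaw":0.65},
])

```text
t: 34.27
tcp_pos: [558.0, -167.7, 203.4]
eef_rot: [-0.0, 1.0, 0.015, -0.002]
force: [-0.4, -0.0, -0.1]
grip_width: 55.7
gripper_force: 0.0
```

>>> drive_tool([
  {"dx":0,"dy":0,"dz":0,"rx":0,"ry":0,"rz":0.078,"jaw":0.65},
  {"dx":0,"dy":0,"dz":1,"rx":0,"ry":0,"rz":0.022,"jaw":0.65},
  {"dx":0,"dy":0,"dz":1,"rx":0,"ry":0,"rz":0,"jaw":0.65},
  {"dx":0,"dy":0,"dz":0,"rx":0,"ry":0,"rz":0,"jaw":0.65},
  {"dx":0,"dy":0,"dz":0,"rx":0,"ry":0,"rz":0,"jaw":0.65},
  {"dx":0,"dy":0,"dz":0,"rx":0,"ry":0,"rz":0,"jaw":0.65},
])

```text
t: 34.77
tcp_pos: [559.5, -168.0, 145.6]
eef_rot: [0.0, 0.998, -0.061, 0.0]
force: [-0.0, -0.7, 0.0]
grip_width: 55.2
gripper_force: 0.0
```

```bash
python3 - <<'E'
from h import *
import pickle
to(558.5,-167,None,-7);print(state()["grip_width"])
c=get_image("wrist");pickle.dump(c,open("w16.pkl","wb"))
hsv=cv2.cvtColor(c["img"],cv2.COLOR_RGB2HSV);g=cv2.cvtColor(c["img"],cv2.COLOR_RGB2GRAY)
for nm,P in(("wide",[559,-166,44]),("narrow",[625,-172,44])):
    x,y=proj(c,[P])[0].round().astype(int);print(nm,x,y)
    m=np.zeros_like(g);s=(slice(max(y-40,0),y+40),slice(x-40,x+40));m[s]=((hsv[s][...,1]<50)&(g[s]>165))*255
    cs=max(cv2.findContours(m,0,1)[0],key=cv2.contourArea)
    q=plane(c,cs.reshape(-1,2),44)[:,:2].astype(np.float32);print("head circle",cv2.minEnclosingCircle(q),cv2.contourArea(cs),cv2.boundingRect(cs))
    dark(c,P,16,130)
E
```

```text
tcp [ 559.5 -168.   145.6] yaw -6.96 local mm [-1.1 -0.9 -0. ] tilt [ 0. -0. -1.] rz 0.0
55.22107434772351
wide 259 197
head circle ((558.1677856445312, -167.73587036132812), 17.734512329101562) 1012.5 (243, 179, 37, 37)
px 259 197
(np.int32(140), [261.6, 196.3], [254, 191, 15, 13], [[559.1, -168.7, 44.0]])
narrow 256 121
head circle ((624.6248779296875, -175.7811279296875), 17.078170776367188) 1277.0 (241, 100, 40, 42)
px 256 121
```

>>> drive_tool([
  {"dx":-0.03,"dy":0,"dz":0.7,"rx":0,"ry":0,"rz":0,"jaw":0.65},
  {"dx":0,"dy":0,"dz":1,"rx":0,"ry":0,"rz":0,"jaw":0.65},
  {"dx":0,"dy":0,"dz":1,"rx":0,"ry":0,"rz":0,"jaw":0.65},
  {"dx":0,"dy":0,"dz":0.6,"rx":0,"ry":0,"rz":0,"jaw":0.65},
  {"dx":0,"dy":0,"dz":0.4,"rx":0,"ry":0,"rz":0,"jaw":0.65},
  {"dx":0,"dy":0,"dz":0,"rx":0,"ry":0,"rz":0,"jaw":0.65},
  {"dx":0,"dy":0,"dz":0,"rx":0,"ry":0,"rz":0,"jaw":0.65},
  {"dx":0,"dy":0,"dz":0,"rx":0,"ry":0,"rz":0,"jaw":0.65},
])

```text
t: 35.48
tcp_pos: [559.8, -168.3, 36.0]
eef_rot: [0.0, 0.998, -0.061, 0.002]
force: [0.7, 0.5, 0.3]
grip_width: 55.5
gripper_force: 0.0
```

```bash
python3 - <<'E'
from h import *
to(558.5,-168,33,-7);print(state()["force"])
E
```

```text
tcp [ 559.8 -168.3   36. ] yaw -6.98 local mm [-1.3 -0.1  3. ] tilt [ 0.004 -0.001 -1.   ] rz 0.0
[0.6879167  0.47886238 0.26587915]
```

>>> drive_tool([
  {"dx":-0.04,"dy":0,"dz":0.1,"rx":0,"ry":0,"rz":0,"jaw":0.65},
  {"dx":0,"dy":0,"dz":0,"rx":0,"ry":0,"rz":0,"jaw":0.65},
  {"dx":0,"dy":0,"dz":0,"rx":0,"ry":0,"rz":0,"jaw":0},
  {"dx":0,"dy":0,"dz":0,"rx":0,"ry":0,"rz":0,"jaw":0},
  {"dx":0,"dy":0,"dz":0,"rx":0,"ry":0,"rz":0,"jaw":0},
  {"dx":0,"dy":0,"dz":0,"rx":0,"ry":0,"rz":0,"jaw":0},
  {"dx":0,"dy":0,"dz":0,"rx":0,"ry":0,"rz":0,"jaw":0},
  {"dx":0,"dy":0,"dz":0,"rx":0,"ry":0,"rz":0,"jaw":0},
])

```text
t: 36.15
tcp_pos: [557.3, -167.7, 32.1]
eef_rot: [0.0, 0.998, -0.061, 0.0]
force: [-1.2, -0.3, 6.8]
grip_width: 31.3
gripper_force: 59.0
```

>>> drive_tool([
  {"dx":0,"dy":0,"dz":-0.2,"rx":0,"ry":0,"rz":0,"jaw":0},
  {"dx":0,"dy":0,"dz":-0.4,"rx":0,"ry":0,"rz":0,"jaw":0},
  {"dx":0,"dy":0,"dz":-0.7,"rx":0,"ry":0,"rz":0,"jaw":0},
  {"dx":0,"dy":0,"dz":-1,"rx":0,"ry":0,"rz":0,"jaw":0},
  {"dx":0,"dy":0,"dz":-1,"rx":0,"ry":0,"rz":0,"jaw":0},
  {"dx":0,"dy":0,"dz":-1,"rx":0,"ry":0,"rz":0,"jaw":0},
  {"dx":0,"dy":0,"dz":-0.7,"rx":0,"ry":0,"rz":0,"jaw":0},
  {"dx":0,"dy":0,"dz":-0.2,"rx":0,"ry":0,"rz":0,"jaw":0},
  {"dx":0,"dy":0,"dz":0,"rx":0,"ry":0,"rz":0,"jaw":0},
  {"dx":0,"dy":0,"dz":0,"rx":0,"ry":0,"rz":0,"jaw":0},
])

```text
t: 36.98
tcp_pos: [556.2, -167.4, 186.5]
eef_rot: [-0.0, 0.998, -0.061, -0.001]
force: [-1.6, 0.3, -1.0]
grip_width: 31.1
gripper_force: 59.5
```

```bash
python3 - <<'E'
from h import *
import pickle
to(598.4,30.2,None,-7);print(state()["grip_width"],state()["force"])
c=get_image("wrist");pickle.dump(c,open("w17.pkl","wb"))
g=cv2.cvtColor(c["img"],cv2.COLOR_RGB2GRAY);p=np.array(state()["tcp_pos"]);M=rot().as_matrix()
P=p+M@np.array([0,0,-11.9])   # head top expected
x,y=proj(c,[P])[0].round().astype(int);print("exp",x,y)
print(g[y-50:y+50:2,x]);print(g[y,x-50:x+50:2])
m=(g<95).astype(np.uint8)*255
dark(c,P,30,100)
E
```

```text
tcp [ 556.2 -167.4  186.5] yaw -6.97 local mm [  17.9 -201.3    0. ] tilt [-0.001  0.    -1.   ] rz 0.0
31.06097992677549 [-1.57893713  0.33813638 -0.99997559]
exp 261 257
[124 124 134 134 135 139 143 164 137 169 190 198 231 234 234 234 232 213
  34  34  37  32  57 118 113 134 134 136 136 136 148 189 198 230 230 217
 219 218 209 112 111 111 111 114 112 112 112 112 112 113]
[127 129 129 131 131 106  38  36  26  35 188 193 190 190 191 198 219 179
 134 132 138 139 140 136 137 134 117 121 121 121 122 117 211 215 213 215
 216 217 214 212 104  34  39  35  36 130 131 132 133 131]
px 261 257
(np.int32(145), [260.5, 246.6], [251, 242, 20, 10], [[561.4, -167.8, 197.6]])
(np.int32(70), [234.0, 275.9], [231, 267, 11, 14], [[546.2, -151.8, 197.6]])
```

>>> drive_tool([
  {"dx":0.05,"dy":-0.5,"dz":0,"rx":0,"ry":0,"rz":0,"jaw":0},
  {"dx":0.1,"dy":-1,"dz":0,"rx":0,"ry":0,"rz":0,"jaw":0},
  {"dx":0.1,"dy":-1,"dz":0,"rx":0,"ry":0,"rz":0,"jaw":0},
  {"dx":0.1,"dy":-1,"dz":0,"rx":0,"ry":0,"rz":0,"jaw":0},
  {"dx":0.1,"dy":-1,"dz":0,"rx":0,"ry":0,"rz":0,"jaw":0},
  {"dx":0.1,"dy":-1,"dz":0,"rx":0,"ry":0,"rz":0,"jaw":0},
  {"dx":0.03,"dy":-0.8,"dz":0.3,"rx":0,"ry":0,"rz":0,"jaw":0},
  {"dx":0,"dy":-0.4,"dz":0.8,"rx":0,"ry":0,"rz":0,"jaw":0},
  {"dx":0,"dy":0,"dz":0.6,"rx":0,"ry":0,"rz":0,"jaw":0},
  {"dx":0,"dy":0,"dz":0,"rx":0,"ry":0,"rz":0,"jaw":0},
])

```text
t: 37.87
tcp_pos: [594.3, 31.2, 130.2]
eef_rot: [0.001, 0.998, -0.059, -0.006]
force: [-0.9, -1.0, -1.5]
grip_width: 31.0
gripper_force: 59.6
```

>>> drive_tool([
  {"dx":0,"dy":0,"dz":0,"rx":0,"ry":0,"rz":0,"jaw":0},
  {"dx":0,"dy":0,"dz":0,"rx":0,"ry":0,"rz":0,"jaw":0},
  {"dx":0,"dy":0,"dz":0,"rx":0,"ry":0,"rz":0,"jaw":0},
])

```text
t: 38.12
tcp_pos: [599.4, 28.7, 137.1]
eef_rot: [0.0, 0.998, -0.062, 0.001]
force: [-0.8, 0.4, -1.2]
grip_width: 31.6
gripper_force: 59.6
```

```bash
python3 - <<'E'
from h import *
to(598.0,30.2,101,-7);print(state()["grip_width"],state()["force"])
E
```

```text
tcp [599.4  28.7 137.1] yaw -7.07 local mm [-1.6 -1.4 36.1] tilt [ 0.002 -0.    -1.   ] rz -0.001
31.62458451976164 [-0.77104904  0.40830317 -1.23228508]
```

>>> drive_tool([
  {"dx":-0.05,"dy":-0.045,"dz":0.2,"rx":0,"ry":0,"rz":0,"jaw":0},
  {"dx":0,"dy":0,"dz":0.2,"rx":0,"ry":0,"rz":0,"jaw":0},
  {"dx":0,"dy":0,"dz":0,"rx":0,"ry":0,"rz":0,"jaw":0},
  {"dx":0,"dy":0,"dz":0,"rx":0,"ry":0,"rz":0,"jaw":0},
  {"dx":0,"dy":0,"dz":0,"rx":0,"ry":0,"rz":0,"jaw":0},
  {"dx":0,"dy":0,"dz":0,"rx":0,"ry":0,"rz":0,"jaw":0},
])

```text
t: 38.62
tcp_pos: [597.5, 31.2, 124.4]
eef_rot: [-0.0, 0.998, -0.061, 0.0]
force: [-0.8, -0.5, -0.5]
grip_width: 31.5
gripper_force: 59.6
```

```bash
python3 - <<'E'
from h import *
to(598.0,30.2,101,-7);print(state()["grip_width"],state()["force"])
E
```

```text
tcp [597.5  31.2 124.4] yaw -6.97 local mm [ 0.6  1.  23.4] tilt [ 0.001  0.    -1.   ] rz 0.0
31.468814268785525 [-0.79286055 -0.45515912 -0.48256097]
```

>>> drive_tool([
  {"dx":0.02,"dy":0.03,"dz":0.15,"rx":0,"ry":0,"rz":0,"jaw":0},
  {"dx":0,"dy":0,"dz":0.12,"rx":0,"ry":0,"rz":0,"jaw":0},
  {"dx":0,"dy":0,"dz":0.1,"rx":0,"ry":0,"rz":0,"jaw":0},
  {"dx":0,"dy":0,"dz":0,"rx":0,"ry":0,"rz":0,"jaw":0},
  {"dx":0,"dy":0,"dz":0,"rx":0,"ry":0,"rz":0,"jaw":0},
  {"dx":0,"dy":0,"dz":0,"rx":0,"ry":0,"rz":0,"jaw":0},
])

```text
t: 39.12
tcp_pos: [597.9, 30.4, 113.0]
eef_rot: [-0.0, 0.998, -0.061, -0.0]
force: [0.1, 0.3, -0.9]
grip_width: 31.4
gripper_force: 59.6
```

>>> drive_tool([
  {"dx":0,"dy":0,"dz":0.12,"rx":0,"ry":0,"rz":0,"jaw":0},
  {"dx":0,"dy":0,"dz":0.12,"rx":0,"ry":0,"rz":0,"jaw":0},
  {"dx":0,"dy":0,"dz":0.1,"rx":0,"ry":0,"rz":0,"jaw":0},
  {"dx":0,"dy":0,"dz":0.05,"rx":0,"ry":0,"rz":0,"jaw":0},
  {"dx":0,"dy":0,"dz":0.02,"rx":0,"ry":0,"rz":0,"jaw":0},
  {"dx":0,"dy":0,"dz":0,"rx":0,"ry":0,"rz":0,"jaw":0},
  {"dx":0,"dy":0,"dz":0,"rx":0,"ry":0,"rz":0,"jaw":0},
])

```text
t: 39.7
tcp_pos: [597.7, 30.3, 101.2]
eef_rot: [-0.0, 0.998, -0.061, -0.0]
force: [-1.0, 0.3, 4.1]
grip_width: 31.1
gripper_force: 60.0
```

Home: TCP z is 101.2 with contact. Release, rise and verify numerically.

>>> drive_tool([
  {"dx":0,"dy":0,"dz":0,"rx":0,"ry":0,"rz":0,"jaw":1},
  {"dx":0,"dy":0,"dz":0,"rx":0,"ry":0,"rz":0,"jaw":1},
  {"dx":0,"dy":0,"dz":0,"rx":0,"ry":0,"rz":0,"jaw":1},
  {"dx":0,"dy":0,"dz":0,"rx":0,"ry":0,"rz":0,"jaw":1},
  {"dx":0,"dy":0,"dz":-0.3,"rx":0,"ry":0,"rz":0,"jaw":1},
  {"dx":0,"dy":0,"dz":-0.7,"rx":0,"ry":0,"rz":0,"jaw":1},
  {"dx":0,"dy":0,"dz":-1,"rx":0,"ry":0,"rz":0,"jaw":1},
  {"dx":0,"dy":0,"dz":-1,"rx":0,"ry":0,"rz":0,"jaw":1},
  {"dx":0,"dy":0,"dz":-0.5,"rx":0,"ry":0,"rz":0,"jaw":1},
  {"dx":0,"dy":0,"dz":0,"rx":0,"ry":0,"rz":0,"jaw":1},
])

```text
t: 40.53
tcp_pos: [600.7, 30.5, 211.0]
eef_rot: [-0.001, 0.998, -0.061, 0.005]
force: [0.7, 0.2, 0.6]
grip_width: 85.9
gripper_force: 0.0
```

>>> drive_tool([
  {"dx":0,"dy":0,"dz":0,"rx":0,"ry":0,"rz":0,"jaw":1},
  {"dx":0,"dy":0,"dz":0,"rx":0,"ry":0,"rz":0,"jaw":1},
])

```text
t: 40.7
tcp_pos: [596.9, 30.3, 205.0]
eef_rot: [0.0, 0.998, -0.061, -0.001]
force: [0.5, 0.7, -0.2]
grip_width: 85.0
gripper_force: 0.0
```

```bash
python3 - <<'E'
from h import *
import pickle
s=state();print(s["t"],s["tcp_pos"],s["grip_width"],s["force"])
c=get_image("wrist");pickle.dump(c,open("w18.pkl","wb"))
dark(c,[598,30.2,113],18,165)
# pipe ends still over block
g=cv2.cvtColor(c["img"],cv2.COLOR_RGB2GRAY)
x,y=proj(c,[[598,30.2,113]])[0].round().astype(int);print(g[y,x-40:x+40:2]);print(g[y-40:y+40:2,x])
q=proj(c,[[598+17,30.2,113],[598-17,30.2,113],[598,47.2,113],[598,13.2,113]]);print(q.round(1).tolist())
E
```

```text
40.7 [596.943269    30.25024142 204.95577974] 84.97487243885203 [ 0.50949989  0.67296224 -0.23132551]
px 261 198
(np.int32(221), [260.2, 196.9], [252, 189, 17, 17], [[598.7, 30.6, 113.0]])
(np.int32(31), [275.2, 213.4], [271, 211, 8, 5], [[582.0, 19.3, 113.0]])
[225 226 230 231 232 232 234 235 219 217 219 233 232 235 233 186 136 122
  60  38  43  49  88 125 205 231 235 234 230 202 226 228 227 227 228 228
 227 227 229 228]
[168 168 168 166 165 138 147 193 190 147 151 234 234 237 239 223  39  39
  37  35  43 122 141 138 191 234 234 237 236 183 180 181 186 188 187 187
 184 182 137 134]
[[258.3, 178.6], [263.0, 215.8], [241.4, 199.9], [280.1, 195.3]]
```

The head's outline and bore match the home pose (head top at z=113, centred within 1 mm) and the gripper is clear.

```bash
python3 -c "
from workcell import sign_off
print(sign_off())"
```

```text
the job is handed in; nothing more can be done
None
```

The drill jig is built in the order asked and handed in at about 41 s. The V-block, pipe and bridge are seated on the plate and the wide-bore bush is home in the bridge. The narrow-bored bush and the blue look-alike were not touched.

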